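# Lock a candle mould into its cam clamp

## Task

Push the metal candle mould along its channel until it is fully home against the rubber pad; only then push the red cam-lock handle (push it with the fingertips, do not grip it) through its quarter turn to the end stop, and lean on it firmly there for about half a second (with about 18 N, at least 14 N) so that the lock beds in. Never press on the mould or on the lever with more than 30 N, leave the candle, the spool and the cup where they stand, and let go of everything at the end.

Things in the scene. Friction and masses are not known exactly. Their poses are not given: they have to be found in the camera images.
- clamp: Fixed clamp, place and yaw vary: dark steel base plate 8 mm thick (x -110 to 110, y -65 to 105 mm), two blue guide rails along x, 60 mm apart inside, tops 20 mm above the bench, and a blue back block 53 mm high at its +x end. Origin: on the bench, under the channel's centre line. +x points into the channel, towards the pad; z up.
- pad_face (a point): Centre of the front face of the black rubber pad (54 mm wide, 32 mm high) at rest: x 60, y 0, z 33 mm in the clamp's frame. The pad is sprung (2 N per mm) and gives up to 8 mm, where it is solid. The closed lock holds it 1 to 5 mm pressed in.
- mould: Loose aluminium split mould, 80 (x) x 56 (y) x 50 mm, 0.45 to 0.8 kg (slides at 2 to 9 N), two brass-rimmed holes on top. Origin: centre of its underside, x along the channel. Stands on the plate (8 mm up) between the rails, 2 mm play each side, at first 45 to 70 mm short of home, where it blocks the lever's nose. Home (touching the resting pad) its origin is at x 20, y 0 mm in the clamp's frame.
- lever (a joint): Lever angle, rad, counter-clockwise from above. 0 = open: red handle to the clamp's +y, steel nose to -x; pi/2 = solid end stop: handle to -x, nose to -y, behind the mould. These directions are only good to 0.045 rad: the collar that carries the lever and its stop is set differently each time. Starts at 0 to 0.3. Friction of 0.45 N m holds it where it is left; near the end the nose on the mould adds up to 0.4 N m.
- lever_pivot (a point): Point on the lever's vertical axis at the handle's mid height: x -25, y 62, z 52 mm in the clamp's frame. Handle: straight red bar 14 x 14 mm, 10 to 120 mm from the axis (push at about 95), 45 to 59 mm above the bench, free below (plate top at 8). Hub: 30 mm across, top at 60. Nose: 46 mm from the axis, 16 wide, 22 to 38 above the bench, a quarter turn counter-clockwise of the handle.
- candle: Bystander: cream pillar candle, 56 mm across, 75 mm high, loose, with a short wick. Origin: centre of its underside.
- spool: Bystander: spool of pale wick with blue end discs, 64 mm across, 78 mm high, loose. Origin: centre of its underside.
- cup: Bystander: steel cup, 64 mm across, 60 mm high, loose. Origin: centre of its underside.

How it is judged:
On the way, in this order (a step that is already met when the one before it is completed fails the run):
1. the mould is pushed fully home (to within 2 mm of touching the pad, or farther) while the lever is still open (below 0.6 rad) (x of mould in the frame of clamp above 0.018 m and value of joint lever below 0.6 rad), for 0.1 s.
2. the fingers lean on the lever at its end stop (within 0.03 rad) with at least 12 N for 0.3 s (value of joint lever above 1.541 rad and contact force between the fingers and lever above 12 N), for 0.3 s.
At the end, for the whole second after the job is handed in: The lever rests within 0.03 rad of its end stop and the mould stands upright in the channel, at rest, pressed at least 0.3 and at most 8 mm into the sprung pad (value of joint lever above 1.541 rad and x of mould in the frame of clamp between 0.0203 and 0.028 m and angle between mould's own z axis and vertical below 0.05 rad and linear speed of mould below 0.01 m/s); the robot touches nothing.
It fails at once if the lever is pushed with more than 30 N (contact force between any of the fingers, the arm and lever above 30 N).
It fails at once if the mould is pushed with more than 30 N (contact force between any of the fingers, the arm and mould above 30 N).
It fails at once if the candle, the spool or the cup is moved by more than 20 mm (distance of any of candle, spool, cup from where it was at the start of the episode above 0.02 m).
It also fails if it takes over 72 s, if anything falls off the work surface, if the arm or the gripper's body presses on something with over 40 N, if the wrist force passes 120 N, or if a joint passes its speed limit or range.

## Robot

A 7-joint arm with a two-finger parallel gripper is mounted at the origin on the work surface. World frame = base frame: x ahead of the robot, y to its left, z up, the work surface at z = 0. Lengths are in m, angles in rad, forces in N, time in s.
With the tool pointing down it reaches from about 0.4 to 0.875 m from the base axis. Payload 19.3 kg.
Tool frame: the origin (TCP) lies between the finger pads; the fingertips stand bot.tcp_to_tips ahead of it and the grasp point (between the pads) lies 3 mm ahead of it (bot.tcp_to_tips is the distance from the TCP to the fingertips, in m); x points along the fingers, y is the direction in which the jaws open and shut, and the axes are right-handed (so a half turn about x gives the same grasp; the last joint's range is limited). The gripper opens to 85 mm and grips with 20 to 120 N. Pads are 22 mm wide; open, the fingers measure 114 mm over their backs; the gripper's body (76 mm by 85 mm) begins 54 mm behind the grasp point. The pads swing forward as they close: fully open they stand 13 mm farther back than shut.
Start: joints at [1.275, 0.521, -0.036, 1.599, 0.021, 1.021, -0.113], TCP at [0.14, -0.609, 0.217] pointing down, gripper open.
Joint ranges: [-2.91, 2.91], [-0.3, 2.13], [-1.5, 1.42], [0.17, 2.43], [-1.26, 4.41], [0.16, 1.93], [-2.52, 2.52]. Speed limits (rad/s): [1.89, 1.89, 2.39, 2.39, 3.01, 3.01, 3.01].

## Interface

Orientations are given as [roll, pitch, yaw] about the fixed x, y, z axes, in that order (R = Rz(yaw) Ry(pitch) Rx(roll)).
In Python, from workcell import bot, eyes gives the robot as it stands. The module is installed in compiled form; this text tells all that it offers.
- The arm moves only by the tool step_arm, never from a script. Its argument "targets" is a list that holds one entry, the list of rows, each a list of 7 numbers: the shift along the tool's x, y, z in cm, then the turn, a rotation vector about the tool's x, y, z in rad, then the opening, from 0 (shut) to 1 (fully open). A call has 1 to 10 rows; each row is the pose to reach, as a shift and turn from the pose measured when the call began, along the tool's axes at that moment; what a row does not reach only later rows make up. A row lasts 1/10 s, in which the tool goes at most 50 mm and 8.59 degrees, less where a joint would pass 70% of its speed; a pose out of reach is approached as far as the arm can. A call with a gripper value outside its range is refused whole. The fingers move at their own pace and stop on an object; "grip_force" is the grip in N (left out, the last holds). Time passes only in rows, so rows that repeat a pose let the fingers close. It gives the time, the measured TCP pose, the force and the opening at its end, in the units of the state.
- bot.observe(): the state, without advancing time (a new reading comes with each control period).
- eyes.grab_frame(name): name is "scene" or "top" or "wrist"; returns the picture (480x640x3 uint8, red, green, blue); there is no depth.
- eyes.get_calibration(name): a dict with "fx", "fy", "cx", "cy" (pixels), "k1" (the pictures are not rectified: a ray, as slopes to the right and down, at radius r is drawn at 1 + k1 r^2 times it, then the intrinsics apply), "camera_from_world" (4x4, takes a point from world to camera coordinates); the wrist camera has in their place "hand_eye" (4x4, takes a point from camera to tool coordinates, whose origin is the TCP and whose axes are the tool frame's). Camera axes: x right, y down, z forward; pixel columns grow to the right and rows downward; lengths in m; the calibration is good to about 2 mm. A picture is of the moment at which its call begins: read the wrist's pose just before it. get_calibration takes no time and is no camera call.
- bot.job_done(): hands the job in, once; it reports no verdict.
The state is a dict: "clock": time; "qpos": joint angles; "qd": joint speeds; "joint_efforts": joint torques, N m; "position": TCP position; "tool_rot": TCP orientation; "force": force on the tool from outside, world axes, zero at the start; "moment": the same for the moment, N m; "grip_width": finger opening in m.
Only numpy, scipy, OpenCV 4.12 (cv2) and the standard library are available. Lean on these libraries where they do the work, as an engineer would, in place of code of your own. Each camera call takes 0.05 s, during which the arm holds its last target.

## Working session

There is one attempt and no reset: what is moved stays moved. The work goes in short steps, Python scripts to look and compute and a tool call to move; the robot and the scene stay as the last step left them, time stands still between calls to the robot, and variables do not carry over. Pictures are saved under pics/ and viewed, and the job is handed in when it is done.

Besides the shell and the picture viewer there is one more tool, called after ">>>" as name(argument=value, ...) on one line, values as JSON. step_arm: Moves the arm, as the interface text tells. Its arguments: {"type":"object","properties":{"targets":{"type":"array","items":{"type":"array","items":{"type":"array","items":{"type":"number"}}}},"grip_force":{"type":"number"}},"required":["targets"]}

```bash
mkdir -p pics
python3 - <<'E'
from workcell import bot, eyes
import cv2
s=bot.observe(); print(s, bot.tcp_to_tips)
for n in ["scene","top","wrist"]:
    cv2.imwrite(f"pics/{n}0.png", eyes.grab_frame(n)[:,:,::-1]); print(n, eyes.get_calibration(n))
E
```

```text
{'clock': 0.0, 'qpos': array([ 1.27481896,  0.52202889, -0.03634535,  1.60003338,  0.02119282,
        1.02108558, -0.11279314]), 'qd': array([-0.00026646,  0.00056086, -0.00054757,  0.00119756,  0.0022577 ,
       -0.00154072, -0.00056535]), 'joint_efforts': array([ 2.45314459e-04, -9.27107406e+01,  1.97977021e+00, -3.69923759e+01,
        1.78452220e-02,  8.45839240e-03,  3.21266145e-05]), 'position': array([ 0.1398065 , -0.60878436,  0.21630718]), 'tool_rot': array([-1.51182003,  1.5696258 ,  1.85555914]), 'force': array([-0.51751803, -1.09738346, -0.11106599]), 'moment': array([-0.01484847, -0.04107192, -0.05810896]), 'grip_width': 0.08537705767679764} 0.022
scene {'fx': 583.9280261111852, 'fy': 583.9280261111852, 'cx': 319.642401263037, 'cy': 235.78473661710302, 'k1': -0.14474593048314083, 'camera_from_world': array([[ 4.98876464e-01,  8.66672478e-01, -1.04422409e-03,
        -3.25882437e-01],
       [ 5.84706625e-01, -3.37459342e-01, -7.37725799e-01,
        -3.27254318e-01],
       [-6.39719030e-01,  3.67423473e-01, -6.75099663e-01,
         1.40020511e+00],
       [ 0.0000000
[... 263 characters left out ...]
0983867, -0.01519333],
       [-0.99433026,  0.00688043, -0.10611308,  0.66245752],
       [ 0.10603688, -0.01062851, -0.99430539,  0.6822783 ],
       [ 0.        ,  0.        ,  0.        ,  1.        ]])}
wrist {'fx': 379.75667531685843, 'fy': 379.75667531685843, 'cx': 320.90339661676086, 'cy': 239.74191925466403, 'k1': -0.07376358663832293, 'hand_eye': array([[-8.45027087e-04, -2.95819162e-01,  9.55243586e-01,
        -1.57378689e-01],
       [ 9.99999498e-01, -7.63671505e-04,  6.48125784e-04,
        -6.74823161e-04],
       [ 5.37764281e-04,  9.55243655e-01,  2.95819659e-01,
        -7.48854955e-02],
       [ 0.00000000e+00,  0.00000000e+00,  0.00000000e+00,
         1.00000000e+00]])}
```

View pics/scene0.png

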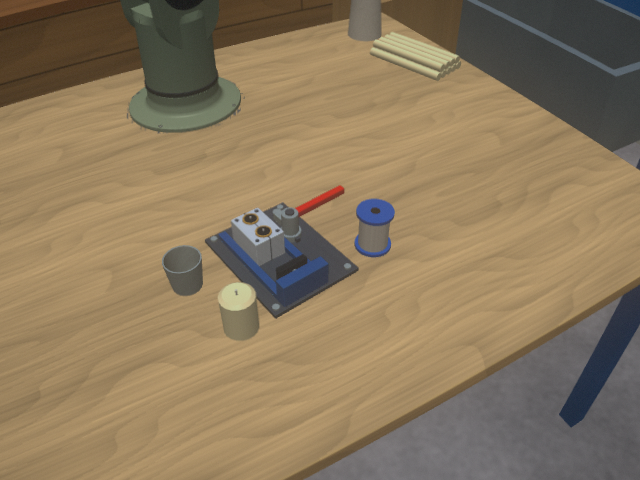

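View pics/top0.png

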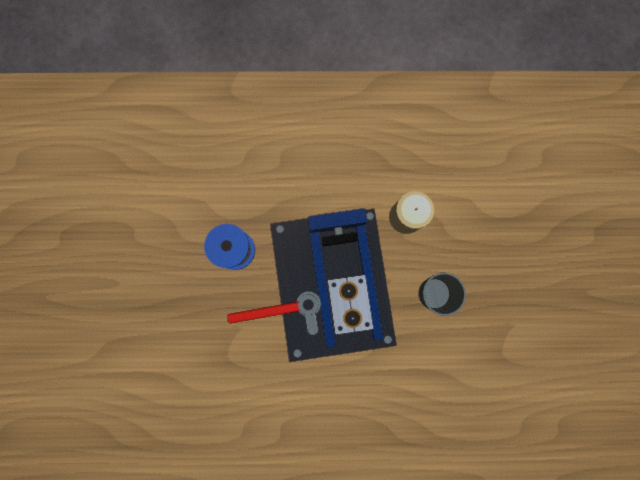

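View pics/wrist0.png

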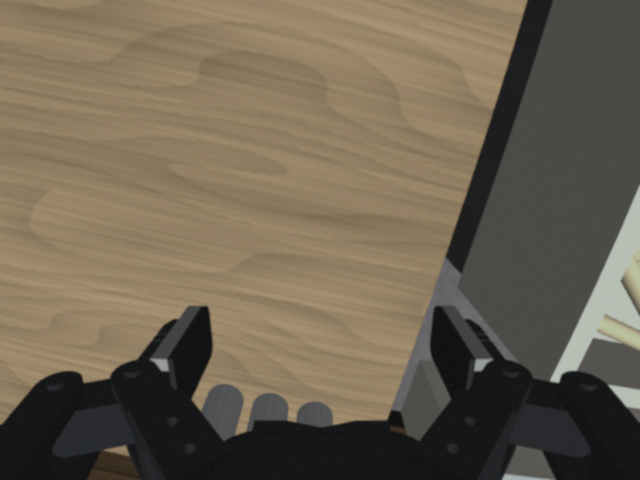

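Scene: the clamp is about 0.5–0.6 m ahead. In the top view its channel points image-up and slightly left, and the mould is at about (351,304). The hub is at (308,304), and the handle runs left to (230,319). The spool is at (228,248), the cup at (442,293) and the candle at (415,209). Next I measure these.

```bash
cat > h.py <<'E'
import numpy as np, cv2
from workcell import bot, eyes
from scipy.spatial.transform import Rotation as R
def undist(c,uv):
    K=np.array([[c['fx'],0,c['cx']],[0,c['fy'],c['cy']],[0,0,1]])
    return cv2.undistortPoints(np.float64(uv).reshape(-1,1,2),K,np.array([c['k1'],0,0,0,0]))[:,0]
def onplane(n,uv,z,c=None):
    c=c or eyes.get_calibration(n)
    T=c['camera_from_world'] if 'camera_from_world' in c else c['T']
    W=np.linalg.inv(T); d=np.c_[undist(c,uv),np.ones(len(undist(c,uv)))]@W[:3,:3].T; o=W[:3,3]
    return o+d*((z-o[2])/d[:,2])[:,None]
def wristcal(s):
    c=dict(eyes.get_calibration('wrist')); M=np.eye(4); M[:3,:3]=R.from_euler('xyz',s['tool_rot']).as_matrix(); M[:3,3]=s['position']
    c['T']=np.linalg.inv(M@c['hand_eye']); return c
def proj(n,P,c=None):
    c=c or eyes.get_calibration(n); T=c['camera_from_world'] if 'camera_from_world' in c else c['T']
    P=np.atleast_2d(P)@T[:3,:3].T+T[:3,3]; K=np.array([[c['fx'],0,c['cx']],[0,c['fy'],c['cy']],[0,0,1]])
    return cv2.projectPoints(P,np.zeros(3),np.zeros(3),K,np.array([c['k1'],0,0,0,0]))[0][:,0]
E
python3 - <<'E'
from h import *
im=cv2.imread('pics/top0.png')
crop=im[190:380,205:405]; cv2.imwrite('pics/topz.png',cv2.resize(crop,None,fx=4,fy=3.15*4/3.15*0.79,interpolation=cv2.INTER_CUBIC) if 0 else cv2.resize(crop,(630,600),interpolation=cv2.INTER_CUBIC))
hsv=cv2.cvtColor(im,cv2.COLOR_BGR2HSV)
# plate: not wood: dark, low sat or blue
def box(m,name,z):
    cs,_=cv2.findContours(m,cv2.RETR_EXTERNAL,cv2.CHAIN_APPROX_NONE)
    c=max(cs,key=cv2.contourArea); r=cv2.minAreaRect(c); b=cv2.boxPoints(r)
    print(name,cv2.contourArea(c),r,'\n',b.round(1).tolist(),'\n',onplane('top',b,z).round(4).tolist()); return c
red=cv2.inRange(hsv,(0,150,80),(8,255,255))|cv2.inRange(hsv,(172,150,80),(180,255,255))
box(red,'handle',0.059)
white=cv2.inRange(hsv,(0,0,150),(180,60,255)); white[:, :320]=0; white[:,385:]=0;white[:260]=0;white[345:]=0
white=cv2.morphologyEx(white,cv2.MORPH_CLOSE,np.ones((9,9)))
box(white,'mould',0.058)
wood=cv2.inRange(hsv,(8,60,60),(30,255,255))
nw=255-wood; nw[:180]=0; nw[:,:262]=0; nw[:,398:]=0; nw[red>0]=0
nw=cv2.morphologyEx(nw,cv2.MORPH_OPEN,np.ones((13,13)))
cv2.imwrite('pics/nw.png',nw)
box(nw,'plate',0.008)
E
```

```text
handle 619.5 ((262.6817321777344, 312.2175598144531), (9.949749946594238, 72.28511047363281), 79.87532806396484) 
 [[226.1999969482422, 313.70001220703125], [297.3999938964844, 301.0], [299.1000061035156, 310.79998779296875], [228.0, 323.5]] 
 [[0.5504, 0.1145, 0.059], [0.568, 0.0105, 0.059], [0.5538, 0.008, 0.059], [0.5363, 0.1118, 0.059]]
mould 1916.5 ((350.025390625, 304.1727600097656), (54.06556701660156, 37.18826675415039), 81.63410949707031) 
 [[327.70001220703125, 280.1000061035156], [364.5, 274.70001220703125], [372.3999938964844, 328.20001220703125], [335.6000061035156, 333.6000061035156]] 
 [[0.5981, -0.0342, 0.058], [0.6057, -0.0888, 0.058], [0.5276, -0.0988, 0.058], [0.5203, -0.0449, 0.058]]
plate 14430.5 ((331.7254333496094, 283.4653015136719), (141.1851043701172, 107.88458251953125), 81.25383758544922) 
 [[267.70001220703125, 221.89999389648438], [374.29998779296875, 205.5], [395.79998779296875, 345.0], [289.1000061035156, 361.3999938964844]] 
 [[0.6927, 0.0594, 0.008], [0.7183, -0.1122, 0.008], [0.4971, -0.1412, 0.008], [0.4736, 0.0254, 0.008]]
```

View pics/topz.png

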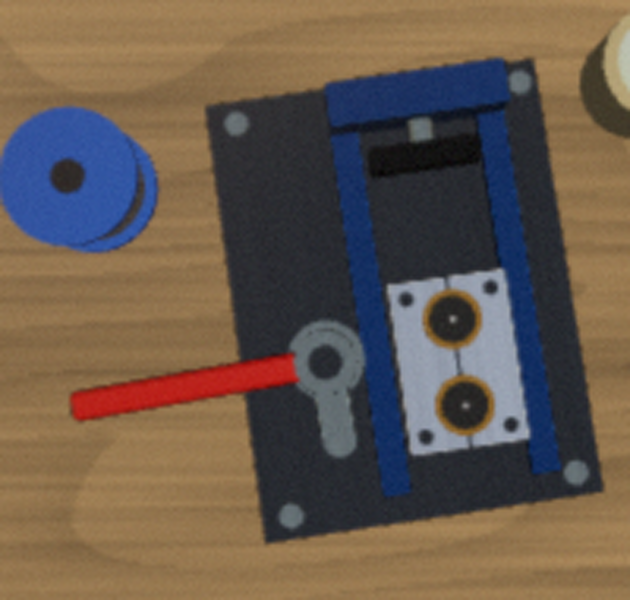

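```bash
cat >> h.py <<'E'
def fit2d(L,W):
    L=np.array(L);W=np.array(W)[:,:2]; a=L-L.mean(0); b=W-W.mean(0)
    th=np.arctan2((a[:,0]*b[:,1]-a[:,1]*b[:,0]).sum(),(a*b).sum())
    Rm=np.array([[np.cos(th),-np.sin(th)],[np.sin(th),np.cos(th)]]); t=W.mean(0)-Rm@L.mean(0)
    return th,t,(L@Rm.T+t-W)
E
python3 - <<'E'
from h import *
z=lambda p:np.array(p)/3.15+[205-.34,190-.34]
pl=onplane('top',z([(206,105),(265,542),(604,489),(537,60)]),.008)
th,t,res=fit2d([(.110,.105),(-.110,.105),(-.110,-.065),(.110,-.065)],pl); print('clamp',th,t,(res*1000).round(1).tolist())
Rm=np.array([[np.cos(th),-np.sin(th)],[np.sin(th),np.cos(th)]])
inc=lambda P:((np.array(P)[:,:2]-t)@Rm*1000).round(1).tolist()
print('mould',inc(onplane('top',z([(387,285),(503,268),(529,438),(411,456)]),.058)))
print('hub',inc(onplane('top',z([(325,361)]),.060)))
print('nose tip',inc(onplane('top',z([(341,457)]),.038)))
print('handle end/mid',inc(onplane('top',z([(73,407),(185,387),(297,367)]),.059)))
print('rails ends: L outer/inner, R',inc(onplane('top',z([(384,496),(410,492),(534,474),(560,470)]),.020)))
print('block top',inc(onplane('top',z([(326,86),(504,60),(507,103),(333,130)]),.053)))
print('pivot world',Rm@[-.025,.062]+t)
print('spool',onplane('top',z([(67,177)]),.078),'cup',onplane('top',[(442,293)],.06),'candle',onplane('top',[(415,209)],.075))
E
```

```text
clamp 0.13487393270955056 [ 0.59626335 -0.06335446] [[0.3, -0.1], [0.0, -0.0], [-1.3, -0.3], [1.0, 0.5]]
mould [[5.8, 28.9], [5.9, -26.2], [-73.6, -26.2], [-73.9, 29.3]]
hub [[-24.9, 62.5]]
nose tip [[-71.6, 61.7]]
handle end/mid [[-29.3, 181.0], [-27.5, 128.5], [-25.8, 75.8]]
rails ends: L outer/inner, R [[-94.9, 43.8], [-94.8, 31.0], [-95.0, -30.2], [-94.9, -43.1]]
block top [[103.9, 43.9], [104.4, -42.5], [83.6, -40.7], [82.4, 43.5]]
pivot world [ 0.56315354 -0.00527917]
spool [[0.64816523 0.11264115 0.078     ]] cup [[ 0.57787817 -0.20231468  0.06      ]] candle [[ 0.70075324 -0.16285827  0.075     ]]
```

Run:
```python
from h import *
s=bot.observe(); M=R.from_euler('xyz',s['tool_rot']).as_matrix(); print(M.round(3)); print(s['clock'])
# target at mould approach: TCP clamp (-74-11-25,0), z .12
th=.135;c,sn=np.cos(th),np.sin(th); Rm=np.array([[c,-sn],[sn,c]]);t=np.array([.5963,-.0630])
for zs in(1,-1):
    ax=np.array([Rm[0,0]*zs,Rm[1,0]*zs,0]); x=np.array([0,0,-1.]); T=np.c_[x,np.cross(ax,x),ax]
    p=np.r_[Rm@[-.110,0]+t,.12]
    print(zs,p,'shift cm',(M.T@(p-s['position'])*100).round(2),'rv',R.from_matrix(M.T@T).as_rotvec().round(3))
```

```text
[[-0.     0.224 -0.975]
 [ 0.001 -0.975 -0.224]
 [-1.    -0.001  0.   ]]
0.15
1 [ 0.48730085 -0.07780493  0.12      ] shift cm [  9.69 -43.97 -45.75] rv [-3.051e+00 -1.000e-03  0.000e+00]
-1 [ 0.48730085 -0.07780493  0.12      ] shift cm [  9.69 -43.97 -45.75] rv [0.091 0.    0.001]
```

>>> step_arm(targets=[[[0, -3.5, -3.6, 0, 0, 0, 0], [0, -7, -7.2, 0, 0, 0, 0], [0, -10.5, -10.8, 0, 0, 0, 0], [0, -14, -14.4, 0, 0, 0, 0], [0, -17.5, -18, 0, 0, 0, 0], [0, -21, -21.6, 0.02, 0, 0, 0], [0, -24.5, -25.2, 0.04, 0, 0, 0], [0, -28, -28.8, 0.06, 0, 0, 0], [0, -31, -32.4, 0.07, 0, 0, 0], [0, -34, -36, 0.09, 0, 0, 0]]])

```text
clock: 1.15
position: [0.4154, -0.195, 0.2169]
tool_rot: [-1.877, 1.57, 1.401]
force: [0.6, -0.8, 1.0]
grip_width: -0.0004
```

```bash
cat >> h.py <<'E'
th=.135;_c,_s=np.cos(th),np.sin(th); Rm=np.array([[_c,-_s],[_s,_c]]);t0=np.array([.5963,-.0630])
def state():
    s=bot.observe(); M=R.from_euler('xyz',s['tool_rot']).as_matrix()
    pc=(s['position'][:2]-t0)@Rm*1000
    f=s['force']; fc=f[:2]@Rm
    yawz=np.arctan2(M[1,2],M[0,2])-th
    print('t %.2f clampTCP'%s['clock'],pc.round(1),'z %.1f'%(s['position'][2]*1000),'toolz ang in clamp %.3f'%((yawz+2*np.pi)%(2*np.pi)),'tilt',M[:,0].round(3),'Fc',fc.round(1),'Fz %.1f'%f[2],'w %.3f'%s['grip_width'],'q',s['qpos'].round(2))
    return s,M
def go(x,y,z,ang):  # clamp mm, tool z angle in clamp
    s,M=state(); a=ang+th; ax=np.array([np.cos(a),np.sin(a),0]); xx=np.array([0,0,-1.]); T=np.c_[xx,np.cross(ax,xx),ax]
    p=np.r_[Rm@[x/1000,y/1000]+t0,z/1000]
    print('shift cm',(M.T@(p-s['position'])*100).round(2),'rv',R.from_matrix(M.T@T).as_rotvec().round(3))
E
python3 -c "
from h import *
go(-110,0,120,np.pi)"
```

```text
t 1.15 clampTCP [-197.  -106.5] z 216.9 toolz ang in clamp 3.142 tilt [ 0.     0.001 -1.   ] Fc [ 0.5 -0.8] Fz 1.0 w -0.000 q [ 0.5   0.27 -0.23  2.01  0.08  0.87 -1.2 ]
shift cm [  9.7  -10.64  -8.7 ] rv [ 0.001 -0.     0.001]
```

>>> step_arm(targets=[[[0, -3.5, -3, 0, 0, 0, 0], [0, -7, -6, 0, 0, 0, 0], [0, -10.6, -8.7, 0, 0, 0, 0], [0, -10.6, -8.7, 0, 0, 0, 0]]])

```text
clock: 1.55
position: [0.4895, -0.0726, 0.2169]
tool_rot: [-2.086, 1.568, 1.198]
force: [-0.7, -1.6, 0.4]
grip_width: 0.0
```

```bash
python3 -c "
from h import *
go(-110,0,50,np.pi)
s=bot.observe();im=eyes.grab_frame('wrist')[:,:,::-1].copy();cv2.imwrite('pics/w1.png',im)
np.save('s1.npy',np.r_[s['position'],s['tool_rot']])"
```

```text
t 1.55 clampTCP [-107.1    4.9] z 216.9 toolz ang in clamp 3.149 tilt [ 0.001  0.003 -1.   ] Fc [-0.9 -1.5] Fz 0.4 w 0.000 q [ 0.26  0.33 -0.29  1.92  0.11  0.9  -1.51]
shift cm [16.69  0.53  0.32] rv [ 0.008 -0.001  0.003]
```

View pics/w1.png

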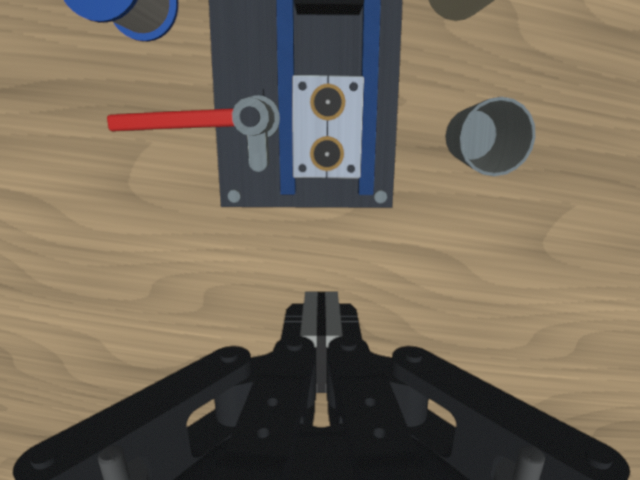

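The wrist picture shows the mould top between (293,76) and (361,178), the hub at (256,117), the handle reaching left to (108,123) and the fingertips at (321,292). I'll cross-check this against the top view.

```bash
python3 -c "
from h import *
a=np.load('s1.npy'); c=wristcal({'position':a[:3],'tool_rot':a[3:]})
inc=lambda P:((P[:,:2]-t0)@Rm*1000).round(1).tolist()
print('mould',inc(onplane('w',[(293,76),(363,76),(361.5,178),(294,178)],.058,c)))
print('hub',inc(onplane('w',[(250,115.5)],.060,c)),'handle end',inc(onplane('w',[(108,123)],.058,c)))
print('plate near corners',inc(onplane('w',[(221,207.5),(393,207)],.008,c)))
"
```

```text
mould [[3.5, 28.2], [3.9, -26.4], [-75.9, -27.9], [-76.4, 28.3]]
hub [[-26.4, 62.6]] handle end [[-31.0, 181.1]]
plate near corners [[-112.7, 104.6], [-111.0, -65.4]]
```

>>> step_arm(targets=[[[4, 0.5, 0.3, 0, 0, 0, 0], [8, 0.5, 0.3, 0, 0, 0, 0], [12, 0.5, 0.3, 0, 0, 0, 0], [15, 0.5, 0.3, 0, 0, 0, 0], [16.7, 0.5, 0.3, 0, 0, 0, 0], [16.7, 0.5, 0.3, 0, 0, 0, 0]]])

```text
clock: 2.2
position: [0.4841, -0.0814, 0.0478]
tool_rot: [-0.501, 1.566, 2.78]
force: [-0.5, -1.0, 1.1]
grip_width: 0.0002
```

```bash
python3 -c "
from h import *
go(-30,0,50,np.pi)"
```

```text
t 2.20 clampTCP [-113.7   -3.1] z 47.8 toolz ang in clamp 3.146 tilt [-0.004  0.002 -1.   ] Fc [-0.7 -0.9] Fz 1.1 w 0.000 q [ 0.21  0.59 -0.21  2.06  0.24  0.52 -1.61]
shift cm [-0.25 -0.28 -8.37] rv [0.004 0.004 0.002]
```

>>> step_arm(targets=[[[-0.2, -0.2, -0.7, 0, 0, 0, 0], [-0.2, -0.3, -1.4, 0, 0, 0, 0], [-0.2, -0.3, -1.9, 0, 0, 0, 0], [-0.2, -0.3, -2.2, 0, 0, 0, 0], [-0.2, -0.3, -2.5, 0, 0, 0, 0], [-0.2, -0.3, -2.8, 0, 0, 0, 0], [-0.2, -0.3, -3.1, 0, 0, 0, 0], [-0.2, -0.3, -3.4, 0, 0, 0, 0]]])

```text
clock: 3.0
position: [0.5175, -0.0737, 0.0497]
tool_rot: [-0.485, 1.566, 2.796]
force: [-0.1, 0.0, 0.2]
grip_width: 0.0003
```

```bash
python3 -c "
from h import *
go(-30,0,50,np.pi)"
```

```text
t 3.00 clampTCP [-79.5  -0. ] z 49.7 toolz ang in clamp 3.146 tilt [-0.004  0.001 -1.   ] Fc [-0.1  0. ] Fz 0.2 w 0.000 q [ 0.19  0.62 -0.22  1.98  0.23  0.57 -1.62]
shift cm [-0.05  0.02 -4.95] rv [0.004 0.004 0.002]
```

>>> step_arm(targets=[[[0, 0, -0.3, 0, 0, 0, 0], [0, 0, -0.6, 0, 0, 0, 0], [0, 0, -0.9, 0, 0, 0, 0]]])

```text
clock: 3.3
position: [0.5267, -0.0724, 0.0497]
tool_rot: [-0.489, 1.566, 2.792]
force: [-0.3, -1.2, 0.2]
grip_width: 0.0002
```

```bash
python3 -c "
from h import *
go(-30,0,50,np.pi)
for n in ['top','wrist']: cv2.imwrite('pics/%s2.png'%n,eyes.grab_frame(n)[:,:,::-1])
a=cv2.imread('pics/top2.png')[180:380,205:405]; b=cv2.imread('pics/wrist2.png'); cv2.imwrite('pics/c2.png',np.hstack([cv2.resize(a,(400,400)),cv2.resize(b,(400,400))]))"
```

```text
t 3.30 clampTCP [-70.2   0. ] z 49.7 toolz ang in clamp 3.146 tilt [-0.004  0.002 -1.   ] Fc [-0.5 -1.2] Fz 0.2 w 0.000 q [ 0.19  0.63 -0.22  1.96  0.23  0.58 -1.62]
shift cm [-0.05  0.02 -4.02] rv [0.004 0.004 0.002]
```

View pics/c2.png

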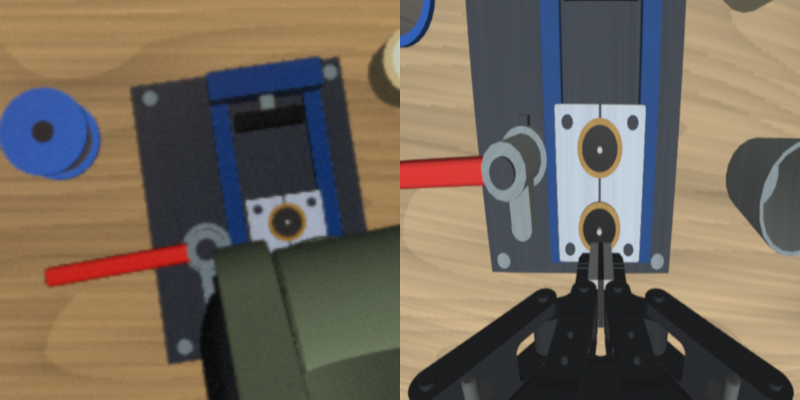

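The mould's front edge is at about row 125 of the wrist image (crop row 104). I'll check whether it has moved yet.

```bash
python3 -c "
from h import *
s=bot.observe();c=wristcal(s)
inc=lambda P:((P[:,:2]-t0)@Rm*1000).round(1).tolist()
k=np.array([1.6,1.2]);o=np.array([400,0])
print('mould',inc(onplane('w',(np.array([(556,104),(646,106),(641,262),(556,261)])-o)*k,.058,c)))
print('plate',inc(onplane('w',(np.array([(492,272),(668,272)])-o)*k,.008,c)), s['force'],s['clock'])
"
```

```text
mould [[4.1, 27.9], [3.4, -26.6], [-75.7, -27.9], [-75.3, 31.9]]
plate [[-112.3, 105.5], [-111.0, -63.9]] [-1.06709435  0.69213192 -0.54437759] 3.4
```

```bash
python3 -c "
from h import *
s=bot.observe();c=wristcal(s);M=R.from_euler('xyz',s['tool_rot']).as_matrix()
for x in(0,.022):
  for zz in(-.011,0,.011): print(x,zz,proj('w',s['position']+M@[x,0,zz],c).round(1))
im=cv2.imread('pics/wrist2.png')[100:360,200:440]; cv2.imwrite('pics/c3.png',cv2.resize(im,(552,598)))
b=cv2.imread('pics/wrist0.png')[:,:]
im=eyes.grab_frame('scene')[:,:,::-1][150:330,140:400];cv2.imwrite('pics/s3.png',cv2.resize(im,(780,540)))"
```

```text
0 -0.011 [[322.1 272.1]]
0 0 [[322.1 294.6]]
0 0.011 [[322.1 316.1]]
0.022 -0.011 [[321.9 255.6]]
0.022 0 [[321.9 275.9]]
0.022 0.011 [[321.9 295.5]]
```

View pics/c3.png

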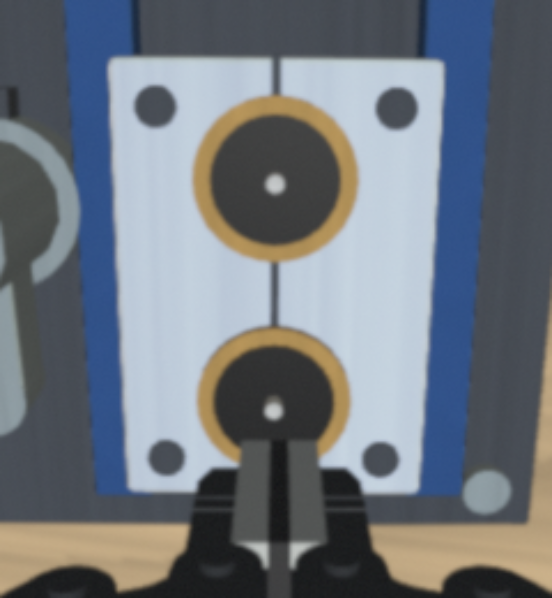

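View pics/s3.png

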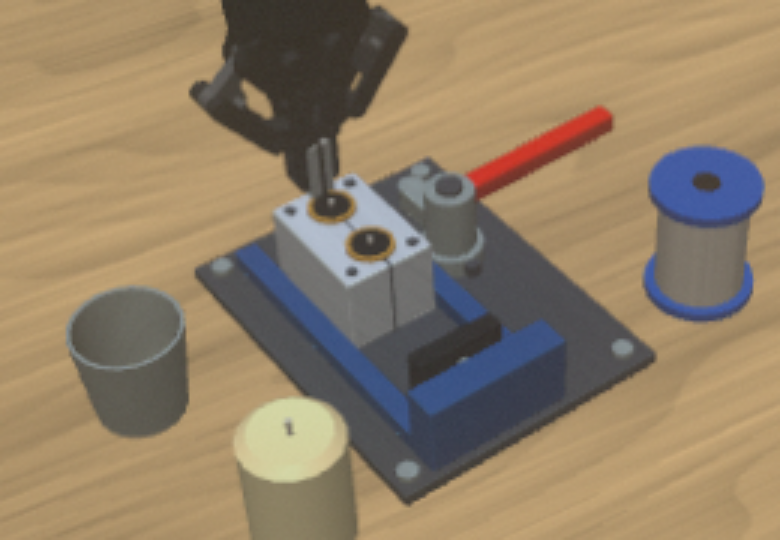

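```bash
python3 -c "
from h import *
s=bot.observe();M=R.from_euler('xyz',s['tool_rot']).as_matrix();print(s['position'],s['clock'])
o=np.array([140,150])
for x in(-.05,-.02,0,.022):
  print(x,((proj('scene',s['position']+M@[x,0,0])-o)*3).round(1))
P=lambda x,y,z:np.r_[Rm@[x/1000,y/1000]+t0,z/1000]
for p in[(-74,28,58),(-74,-28,58),(6,-28,58),(6,28,58),(6,-28,8)]: print(p,((proj('scene',P(*p))-o)*3).round(1))
"
```

```text
[ 0.52652447 -0.07242335  0.04961427] 3.45
-0.05 [[311.9 134.3]]
-0.02 [[316.4 175.7]]
0 [[319.4 202.4]]
0.022 [[322.6 230.9]]
(-74, 28, 58) [[355.7 168.9]]
(-74, -28, 58) [[272.9 207.7]]
(6, -28, 58) [[350.  284.6]]
(6, 28, 58) [[435.1 242. ]]
(6, -28, 8) [[356.7 349.9]]
```

```bash
python3 -c "
from h import *
s=bot.observe();M=R.from_euler('xyz',s['tool_rot']).as_matrix()
cw=wristcal(s);cs=eyes.get_calibration('scene')
for v in(193,197,200):
  a=undist(cw,[(321.5,291)]);b=undist(cs,[(140+320/3,150+v/3)])
  X=cv2.triangulatePoints(cw['T'][:3],cs['camera_from_world'][:3],a.T,b.T);X=(X[:3]/X[3])[:,0]
  print(v,X,'tool',M.T@(X-s['position']))
im=eyes.grab_frame('scene')[:,:,::-1][180:240,215:295];cv2.imwrite('pics/s4.png',cv2.resize(im,(800,600),interpolation=cv2.INTER_CUBIC))"
```

```text
193 [ 0.5322645  -0.07227226  0.06030502] tool [-0.01071433  0.00062504 -0.00566351]
197 [ 0.53061901 -0.07226152  0.05623655] tool [-0.00663903  0.00039441 -0.00405138]
200 [ 0.52937847 -0.07225385  0.05316726] tool [-0.00356459  0.00022096 -0.00283595]
```

View pics/s4.png

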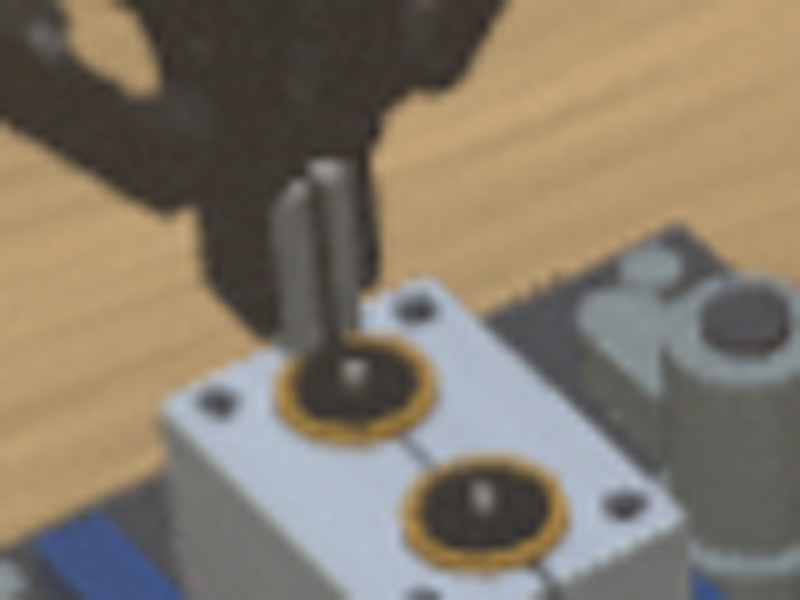

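The mould hasn't moved and no force registers, yet both pictures show the fingertips overlapping the mould top's rear edge. The tips look higher than the 22 mm tip length implies. I'll back off and measure them in the open.

>>> step_arm(targets=[[[0, 0, 1.5, 0, 0, 0, 0], [0, 0, 3, 0, 0, 0, 0], [0, 0, 4.5, 0, 0, 0, 0], [0, 0, 5, 0, 0, 0, 0], [0, 0, 5, 0, 0, 0, 0]]])

```text
clock: 4.0
position: [0.4767, -0.0796, 0.05]
tool_rot: [-0.444, 1.566, 2.837]
force: [-0.5, 0.9, -0.3]
grip_width: -0.0001
```

```bash
python3 -c "
from h import *
s,M=state()
o=np.array([190,160])
im=eyes.grab_frame('scene')[:,:,::-1][160:240,190:290].copy();im=cv2.resize(im,(750,600),interpolation=cv2.INTER_CUBIC)
for x,col in((0,(0,255,0)),(.022,(0,0,255))):
  for zz in(-.011,.011):
    q=(proj('scene',s['position']+M@[x,0,zz])[0]-o)*7.5; print(x,zz,q.round(0)); cv2.circle(im,(int(q[0]),int(q[1])),4,col,-1)
cv2.imwrite('pics/s5.png',im)"
```

```text
t 4.00 clampTCP [-120.7   -0.3] z 50.0 toolz ang in clamp 3.146 tilt [-0.004  0.001 -1.   ] Fc [-0.4  1. ] Fz -0.3 w -0.000 q [ 0.21  0.58 -0.21  2.08  0.24  0.51 -1.61]
0 -0.011 [333. 344.]
0 0.011 [284. 298.]
0.022 -0.011 [342. 415.]
0.022 0.011 [294. 369.]
```

View pics/s5.png

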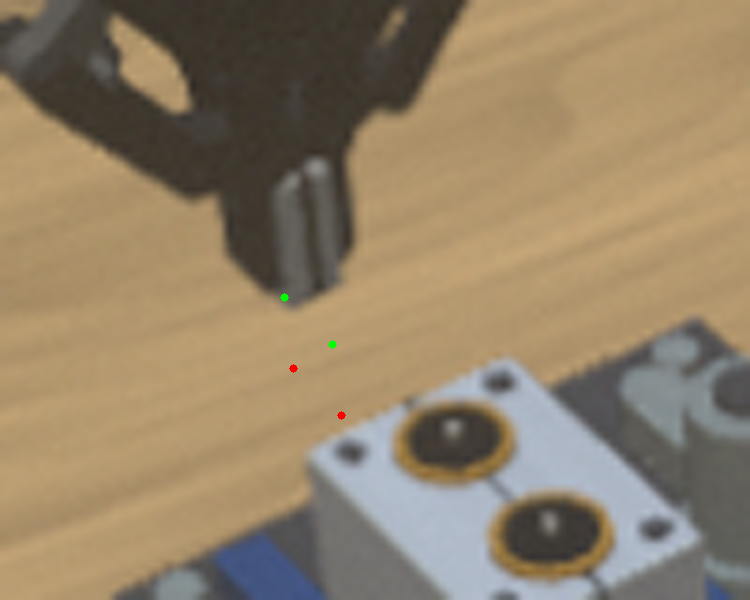

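```bash
python3 -c "
from h import *
s,M=state()
cw=wristcal(s);cs=eyes.get_calibration('scene')
for sc in((314,295),(318,290),(310,300)):
  a=undist(cw,[(321.5,291)]);b=undist(cs,[(190+sc[0]/7.5,160+sc[1]/7.5)])
  X=cv2.triangulatePoints(cw['T'][:3],cs['camera_from_world'][:3],a.T,b.T);X=(X[:3]/X[3])[:,0]
  print(sc,'tool',(M.T@(X-s['position'])*1000).round(1))
for x in(-.03,-.015,-.007): print(x,[proj('w',s['position']+M@[x,0,z],cw).round(0).tolist() for z in(-.011,-.005,0)])
im=eyes.grab_frame('wrist')[:,:,::-1]; cv2.imwrite('pics/w5.png',cv2.resize(im[260:400,220:420],(800,560)))
"
```

```text
t 4.05 clampTCP [-120.1   -0.2] z 50.0 toolz ang in clamp 3.146 tilt [-0.004  0.001 -1.   ] Fc [-0.3 -0. ] Fz -0.1 w -0.000 q [ 0.21  0.58 -0.21  2.08  0.24  0.51 -1.61]
(314, 295) tool [-12.5   0.5  -6.8]
(318, 290) tool [-14.9   0.2  -8.1]
(310, 300) tool [-10.2   0.7  -5.5]
-0.03 [[[322.0, 303.0]], [[322.0, 317.0]], [[322.0, 329.0]]]
-0.015 [[[322.0, 286.0]], [[322.0, 299.0]], [[322.0, 310.0]]]
-0.007 [[[322.0, 278.0]], [[322.0, 291.0]], [[322.0, 301.0]]]
```

View pics/w5.png

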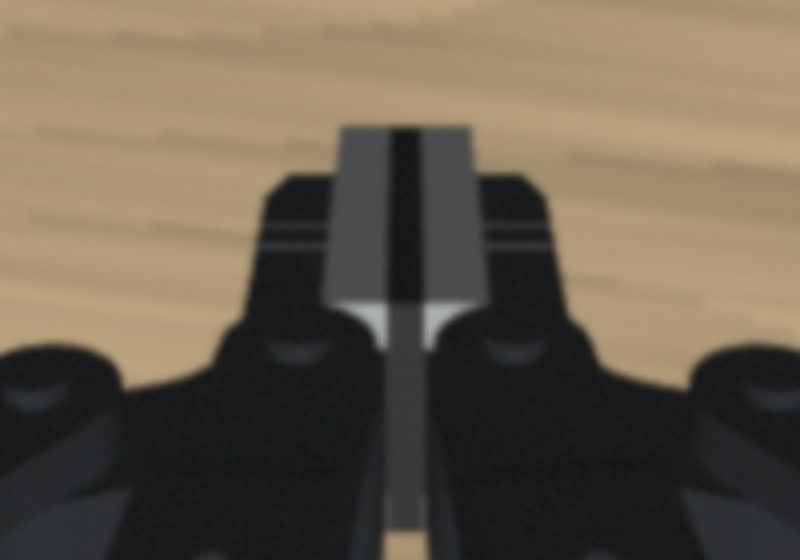

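The tips sit at tool x of roughly −15 mm, not +22, so the fingertips are about 35 mm short of the nominal length. I'll descend 25 mm in free space and check again.

>>> step_arm(targets=[[[0.8, 0, 0.8, 0, 0, 0, 0], [1.6, 0, 0.8, 0, 0, 0, 0], [2.5, 0, 0.8, 0, 0, 0, 0], [2.5, 0, 0.8, 0, 0, 0, 0]]])

```text
clock: 4.5
position: [0.469, -0.0801, 0.0235]
tool_rot: [-0.466, 1.565, 2.815]
force: [0.2, 0.1, 0.0]
grip_width: 0.0002
```

```bash
cat > look.py <<'E'
from h import *
import sys
def look(name,u0=190,v0=160):
    s,M=state(); cw=wristcal(s)
    im=eyes.grab_frame('scene')[:,:,::-1][v0:v0+80,u0:u0+100].copy();im=cv2.resize(im,(750,600),interpolation=cv2.INTER_CUBIC)
    for x,col in((-.015,(0,255,0)),(.022,(0,0,255))):
        for zz in(-.011,.011):
            q=(proj('scene',s['position']+M@[x,0,zz])[0]-[u0,v0])*7.5; cv2.circle(im,(int(q[0]),int(q[1])),3,col,-1)
    # point of the bench directly under tips
    cv2.imwrite(f'pics/{name}.png',im)
if __name__=='__main__': look(sys.argv[1],*map(int,sys.argv[2:4]))
E
python3 look.py s6
```

```text
t 4.50 clampTCP [-128.4    0.2] z 23.5 toolz ang in clamp 3.146 tilt [-0.005  0.002 -1.   ] Fc [0.2 0.1] Fz 0.0 w 0.000 q [ 0.19  0.62 -0.19  2.11  0.26  0.44 -1.63]
```

View pics/s6.png

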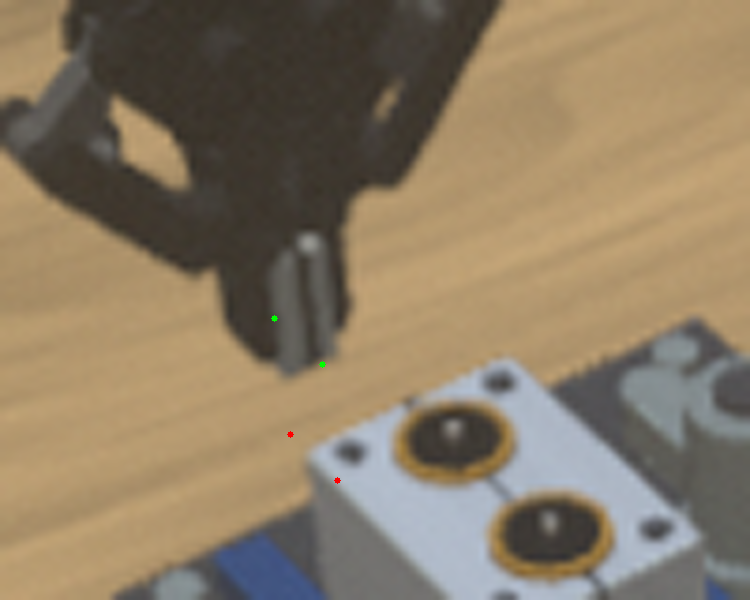

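Confirmed: the tips are about 15 mm behind the TCP and now about 38 mm above the bench, and the green marks match. I'll go down another 10 mm and push.

>>> step_arm(targets=[[[0.5, 0, 0, 0, 0, 0, 0], [1, 0, 0, 0, 0, 0, 0], [1, 0, -1, 0, 0, 0, 0], [1, 0, -2, 0, 0, 0, 0], [1, 0, -2.8, 0, 0, 0, 0], [1, 0, -3.3, 0, 0, 0, 0], [1, 0, -3.5, 0, 0, 0, 0]]])

```text
clock: 5.25
position: [0.5046, -0.0751, 0.014]
tool_rot: [-0.524, 1.566, 2.757]
force: [0.3, -0.3, 0.4]
grip_width: -0.0002
```

>>> step_arm(targets=[[[0, 0, -0.3, 0, 0, 0, 0], [0, 0, -0.6, 0, 0, 0, 0], [0, 0, -0.9, 0, 0, 0, 0], [0, 0, -1.2, 0, 0, 0, 0]]])

```text
clock: 5.65
position: [0.5158, -0.0737, 0.0139]
tool_rot: [-0.385, 1.564, 2.896]
force: [-5.5, -1.3, 3.0]
grip_width: 0.0003
```

```bash
python3 look.py s7 200 160
```

```text
t 5.65 clampTCP [-81.2   0.3] z 13.9 toolz ang in clamp 3.146 tilt [-0.006  0.002 -1.   ] Fc [-5.6 -0.6] Fz 3.0 w 0.000 q [ 0.17  0.68 -0.19  1.99  0.25  0.5  -1.64]
```

View pics/s7.png

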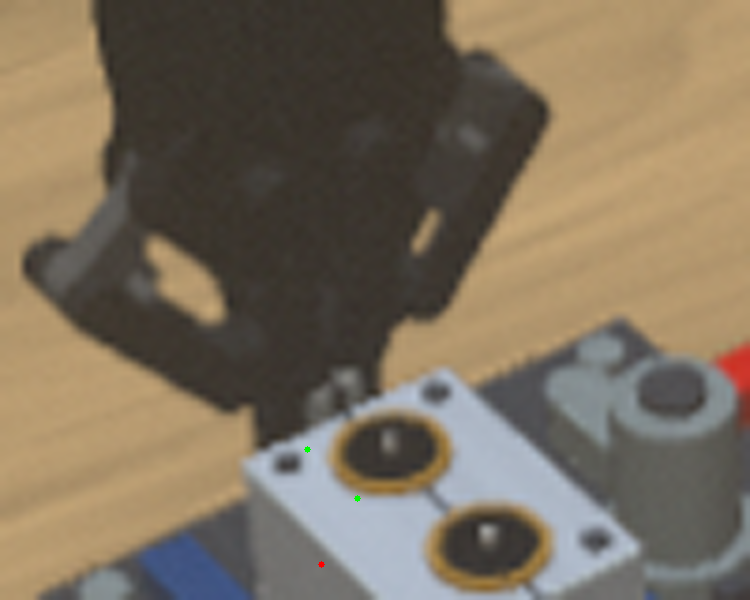

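Contact is at about 5.6 N. Before pushing farther I check that the gripper's knuckle (crop (430,320)) will clear the hub.

```bash
python3 -c "
from h import *
s=bot.observe()
c=eyes.get_calibration('scene');W=np.linalg.inv(c['camera_from_world'])
for (u,v) in((430,320),(545,110),(400,325),(240,410),(50,290)):
  d=np.r_[undist(c,[(200+u/7.5,160+v/7.5)])[0],1]@W[:3,:3].T;o=W[:3,3]
  n=np.r_[Rm[:,0],0]
  for xc in(-75,-81,-90):
    k=((xc/1000)-(np.r_[o[:2]-t0,0]@n))/(d@n); X=o+k*d; print((u,v),xc,'y',((X[:2]-t0)@Rm[:,1]*1000).round(1),'z',(X[2]*1000).round(1))
"
```

```text
(430, 320) -75 y 26.8 z 66.1
(430, 320) -81 y 30.2 z 60.5
(430, 320) -90 y 35.4 z 52.1
(545, 110) -75 y 61.7 z 110.2
(545, 110) -81 y 65.5 z 105.0
(545, 110) -90 y 71.1 z 97.2
(400, 325) -75 y 18.8 z 68.6
(400, 325) -81 y 22.2 z 63.1
(400, 325) -90 y 27.2 z 54.7
(240, 410) -75 y -24.4 z 65.6
(240, 410) -81 y -21.4 z 60.0
(240, 410) -90 y -17.0 z 51.7
(50, 290) -75 y -65.4 z 120.7
(50, 290) -81 y -62.8 z 115.6
(50, 290) -90 y -58.9 z 107.9
```

>>> step_arm(targets=[[[0, 0, 0.5, 0, 0, 0, 0], [-0.8, 0, 0.5, 0, 0, 0, 0], [-0.8, 0, 0.1, 0, 0, 0, 0], [-0.8, 0, -0.2, 0, 0, 0, 0], [-0.8, 0, -0.5, 0, 0, 0, 0], [-0.8, 0, -0.8, 0, 0, 0, 0], [-0.8, 0, -1.1, 0, 0, 0, 0], [-0.8, 0, -1.4, 0, 0, 0, 0], [-0.8, 0, -1.7, 0, 0, 0, 0], [-0.8, 0, -2, 0, 0, 0, 0]]])

```text
clock: 6.7
position: [0.536, -0.0708, 0.0216]
tool_rot: [-0.359, 1.564, 2.922]
force: [-5.0, -0.6, 3.8]
grip_width: -0.0001
```

```bash
python3 look.py s8 210 170
```

```text
t 6.70 clampTCP [-60.9   0.4] z 21.6 toolz ang in clamp 3.146 tilt [-0.007  0.001 -1.   ] Fc [-5.1  0.1] Fz 3.8 w -0.000 q [ 0.17  0.69 -0.2   1.94  0.24  0.54 -1.63]
```

View pics/s8.png

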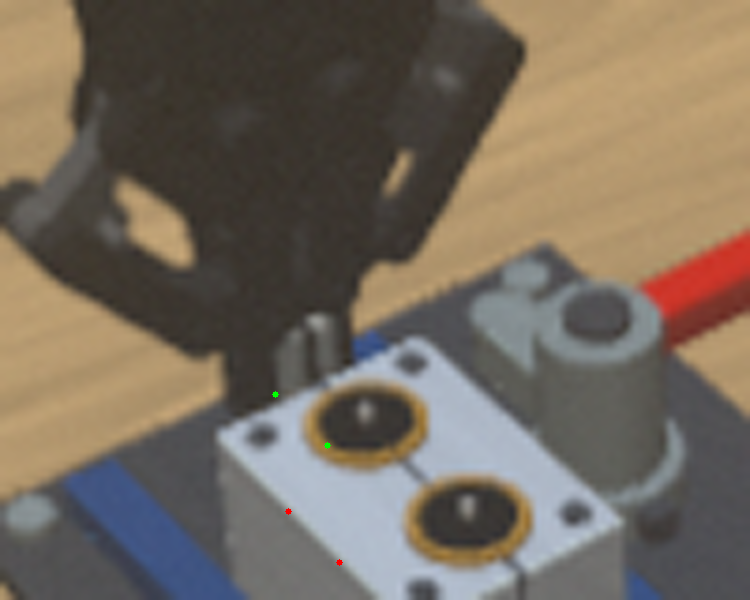

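The mould is sliding at about 5 N and the hand clears the hub. Next I advance to just short of the pad.

>>> step_arm(targets=[[[0, 0, -0.3, 0, 0, 0, 0], [0, 0, -0.6, 0, 0, 0, 0], [0, 0, -0.9, 0, 0, 0, 0], [0, 0, -1.2, 0, 0, 0, 0], [0, 0, -1.5, 0, 0, 0, 0], [0, 0, -1.8, 0, 0, 0, 0], [0, 0, -2.1, 0, 0, 0, 0], [0, 0, -2.3, 0, 0, 0, 0]]])

```text
clock: 7.55
position: [0.5596, -0.0674, 0.0215]
tool_rot: [-0.417, 1.565, 2.864]
force: [-2.7, -0.5, -1.0]
grip_width: -0.0001
```

```bash
python3 look.py s9 220 180
```

```text
t 7.55 clampTCP [-36.9   0.6] z 21.5 toolz ang in clamp 3.146 tilt [-0.006  0.002 -1.   ] Fc [-2.8 -0.1] Fz -1.0 w -0.000 q [ 0.16  0.71 -0.2   1.88  0.24  0.58 -1.63]
```

View pics/s9.png

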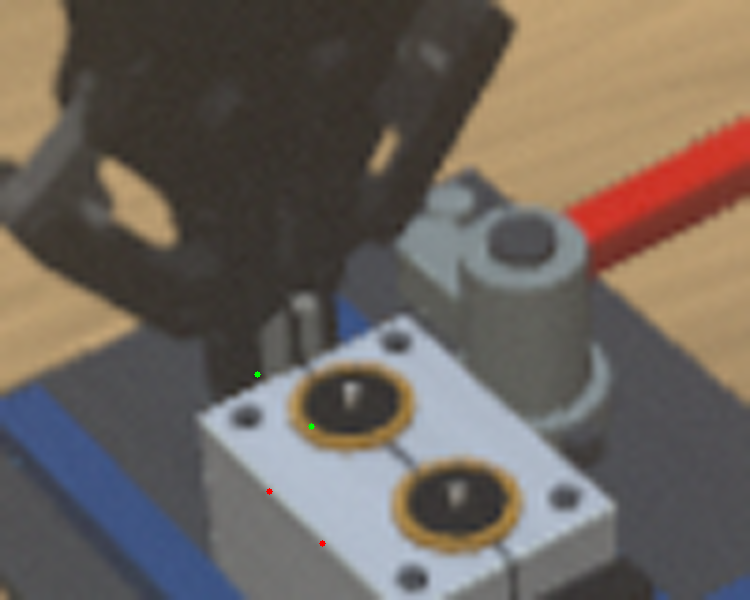

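>>> step_arm(targets=[[[0, 0, -0.15, 0, 0, 0, 0], [0, 0, -0.3, 0, 0, 0, 0], [0, 0, -0.4, 0, 0, 0, 0]]])

```text
clock: 7.9
position: [0.564, -0.0667, 0.0215]
tool_rot: [-0.444, 1.565, 2.838]
force: [-3.2, -1.1, 0.4]
grip_width: 0.0001
```

>>> step_arm(targets=[[[0, 0, -0.1, 0, 0, 0, 0], [0, 0, -0.2, 0, 0, 0, 0]]])

```text
clock: 8.1
position: [0.5655, -0.0666, 0.0215]
tool_rot: [-0.375, 1.564, 2.907]
force: [-8.7, -0.6, 5.4]
grip_width: 0.0001
```

>>> step_arm(targets=[[[0, 0, -0.1, 0, 0, 0, 0], [0, 0, -0.15, 0, 0, 0, 0]]])

```text
clock: 8.3
position: [0.566, -0.0665, 0.0215]
tool_rot: [-0.291, 1.562, 2.99]
force: [-11.0, -0.2, 6.6]
grip_width: -0.0004
```

Force has risen to 11 N, so the mould is in the pad. Next I check by picture.

```bash
python3 -c "
from h import *
s,M=state();c=wristcal(s)
im=eyes.grab_frame('wrist')[:,:,::-1];cv2.imwrite('pics/w10.png',im)
P=lambda x,y,z:np.r_[Rm@[x/1000,y/1000]+t0,z/1000]
for p in((60,0,58),(60,0,49),(-20,0,58),(82,0,53)): print(p,proj('w',P(*p),c).round(1))
tp=eyes.grab_frame('top')[:,:,::-1][180:320,290:400];cv2.imwrite('pics/t10.png',cv2.resize(tp,(440,560),interpolation=cv2.INTER_CUBIC))
for p in((60,-28,58),(60,28,58),(60,27,49)): print(p,((proj('top',P(*p))-[290,180])*4).round(1))
"
```

```text
t 8.30 clampTCP [-30.5   0.6] z 21.5 toolz ang in clamp 3.146 tilt [-0.009  0.001 -1.   ] Fc [-10.9   1.3] Fz 6.6 w -0.000 q [ 0.16  0.72 -0.2   1.86  0.24  0.59 -1.63]
(60, 0, 58) [[326.   69.5]]
(60, 0, 49) [[325.7  73.1]]
(-20, 0, 58) [[324.2 313.2]]
(82, 0, 53) [[326.3  -6.6]]
(60, -28, 58) [[279.  234.2]]
(60, 28, 58) [[130.3 255.4]]
(60, 27, 49) [[132.4 257.3]]
```

View pics/w10.png

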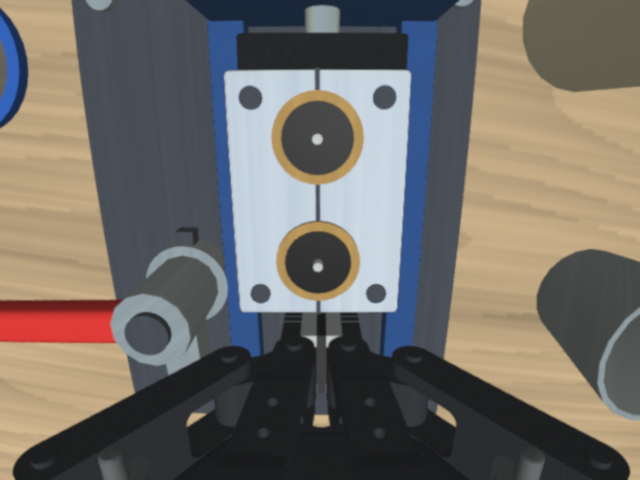

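View pics/t10.png

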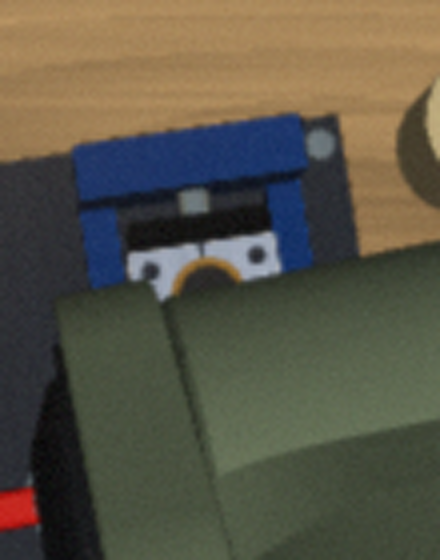

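The mould's front edge (row 69) meets the pad. One more small push for margin.

>>> step_arm(targets=[[[0, 0, -0.1, 0, 0, 0, 0], [0, 0, -0.2, 0, 0, 0, 0], [0, 0, -0.2, 0, 0, 0, 0]]])

```text
clock: 8.7
position: [0.5669, -0.0663, 0.0214]
tool_rot: [-0.232, 1.56, 3.049]
force: [-10.7, -0.1, 8.2]
grip_width: -0.0003
```

>>> step_arm(targets=[[[0, 0, -0.1, 0, 0, 0, 0], [0, 0, -0.2, 0, 0, 0, 0], [0, 0, -0.2, 0, 0, 0, 0]]])

```text
clock: 9.0
position: [0.5674, -0.0662, 0.0213]
tool_rot: [-0.18, 1.557, 3.101]
force: [-13.1, 0.2, 9.2]
grip_width: 0.0
```

Home: 13 N along the channel, against 3–5 N while sliding. Now I back off and rise.

>>> step_arm(targets=[[[0, 0, 1, 0, 0, 0, 0], [0, 0, 2, 0, 0, 0, 0], [-3, 0, 2, 0, 0, 0, 0], [-6, 0, 2, 0, 0, 0, 0], [-9, 0, 2, 0, 0, 0, 0], [-10, 0, 2, 0, 0, 0, 0], [-10, 0, 2, 0, 0, 0, 0]]])

```text
clock: 9.7
position: [0.5496, -0.0694, 0.1228]
tool_rot: [-0.155, 1.56, 3.125]
force: [-0.8, 0.1, -0.5]
grip_width: -0.0001
```

```bash
python3 -c "
from h import *
go(4,157,120,np.pi)
s=bot.observe();c=wristcal(s)
cv2.imwrite('pics/w11.png',eyes.grab_frame('wrist')[:,:,::-1])"
```

```text
t 9.70 clampTCP [-47.1  -0. ] z 122.8 toolz ang in clamp 3.146 tilt [-0.011  0.    -1.   ] Fc [-0.8  0.2] Fz -0.5 w -0.000 q [ 0.2   0.54 -0.25  1.86  0.18  0.78 -1.58]
shift cm [  0.25 -15.68  -5.18] rv [0.004 0.011 0.002]
```

View pics/w11.png

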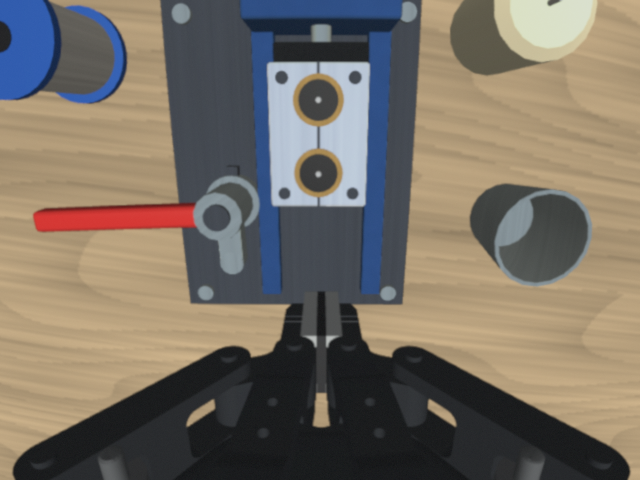

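The mould stays home, with its front edge at row 62 against the pad at rows 42–62. The handle runs from (36,221) to (196,215). I measure these, then move over beside the handle.

```bash
python3 -c "
from h import *
s=bot.observe();c=wristcal(s)
inc=lambda P:((P[:,:2]-t0)@Rm*1000).round(1).tolist()
print('mould',inc(onplane('w',[(268,62),(370,62),(365,207),(269,206)],.058,c)))
print('hub',inc(onplane('w',[(217,217)],.06,c)),'handle end/mid',inc(onplane('w',[(35,221),(115,218)],.059,c)))
print('nose tip',inc(onplane('w',[(232,275)],.038,c)))
"
```

```text
mould [[58.1, 29.5], [58.3, -25.3], [-21.7, -25.3], [-21.3, 31.6]]
hub [[-27.5, 62.7]] handle end/mid [[-30.2, 179.6], [-28.4, 126.2]]
nose tip [[-74.4, 61.9]]
```

>>> step_arm(targets=[[[0, -3.5, -1.2, 0, 0, 0, 0], [0, -7, -2.4, 0, 0, 0, 0], [0, -10.5, -3.6, 0, 0.01, 0, 0], [0, -14, -4.8, 0, 0.01, 0, 0], [0, -15.7, -5.2, 0, 0.01, 0, 0], [0, -15.7, -5.2, 0, 0.01, 0, 0]]])

```text
clock: 10.35
position: [0.5778, 0.0963, 0.1197]
tool_rot: [-0.638, 1.566, 2.647]
force: [-0.8, -0.5, -0.6]
grip_width: 0.0
```

```bash
python3 -c "
from h import *
go(4,157,23,np.pi)"
```

```text
t 10.35 clampTCP [  3.1 160.3] z 119.7 toolz ang in clamp 3.149 tilt [-0.005  0.002 -1.   ] Fc [-0.8 -0.4] Fz -0.6 w 0.000 q [-0.09  0.59 -0.25  1.78  0.19  0.8  -1.86]
shift cm [ 9.67  0.36 -0.12] rv [0.008 0.004 0.003]
```

>>> step_arm(targets=[[[3, 0.3, -0.1, 0, 0, 0, 0], [6, 0.3, -0.1, 0, 0, 0, 0], [8.5, 0.3, -0.1, 0, 0, 0, 0], [9.7, 0.3, -0.1, 0, 0, 0, 0], [9.7, 0.3, -0.1, 0, 0, 0, 0]]])

```text
clock: 10.85
position: [0.5776, 0.0927, 0.021]
tool_rot: [-0.341, 1.563, 2.943]
force: [-0.2, -1.1, 1.0]
grip_width: 0.0001
```

```bash
python3 -c "
from h import *
go(-4,157,23,np.pi)
im=eyes.grab_frame('scene')[:,:,::-1][130:250,250:410];cv2.imwrite('pics/s12.png',cv2.resize(im,(800,600),interpolation=cv2.INTER_CUBIC))"
```

```text
t 10.85 clampTCP [  2.4 156.8] z 21.0 toolz ang in clamp 3.149 tilt [-0.008  0.002 -1.   ] Fc [-0.4 -1. ] Fz 1.0 w 0.000 q [-0.11  0.74 -0.21  1.82  0.24  0.62 -1.9 ]
shift cm [-0.2  -0.02  0.65] rv [0.007 0.007 0.003]
```

View pics/s12.png

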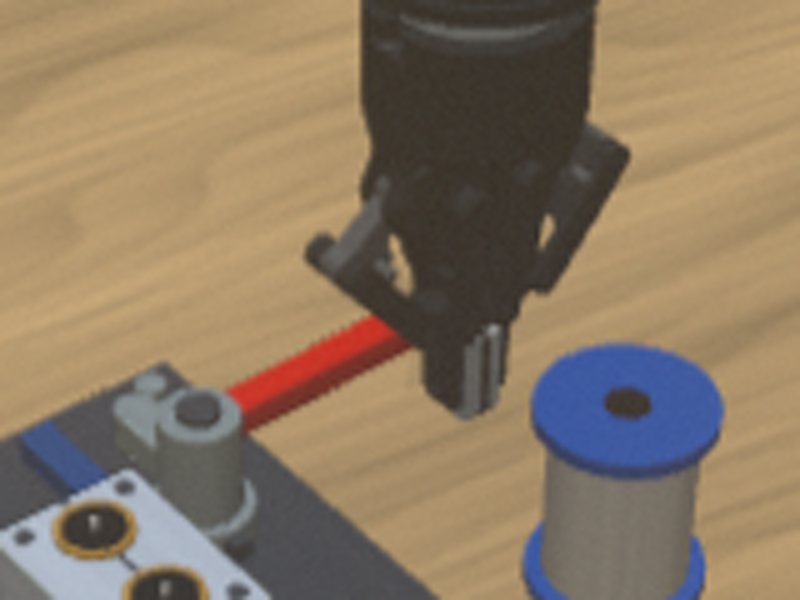

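>>> step_arm(targets=[[[0, 0, 0.4, 0, 0, 0, 0], [0, 0, 0.8, 0, 0, 0, 0], [0, 0, 1.1, 0, 0, 0, 0], [0, 0, 1.3, 0, 0, 0, 0]]])

```text
clock: 11.3
position: [0.5655, 0.0912, 0.023]
tool_rot: [-0.532, 1.565, 2.752]
force: [-0.0, -0.1, 0.5]
grip_width: -0.0002
```

```bash
cat > arc.py <<'E'
from h import *
import sys
# current lever angle from TCP: point P + r d - n*off
def tgt(phi,off,r=95.): 
    d=np.array([-np.sin(phi),np.cos(phi)]);n=np.array([-np.cos(phi),-np.sin(phi)])
    return np.array([-25.,62.])+r*d-n*off
def rows(phis,off,z,r=95.):
    s,M=state()
    p=(s['position'][:2]-t0)@Rm*1000-np.array([-25.,62.]); print('r %.1f ang of TCP %.3f => phi(off) %.3f'%(np.hypot(*p),np.arctan2(-p[0],p[1]),np.arctan2(-p[0],p[1])+np.arctan2(off,np.sqrt(max(p@p-off**2,1)))))
    for phi in phis:
        q=tgt(phi,off,r); P=np.r_[Rm@(q/1000)+t0,z/1000]; a=np.pi+phi+th; ax=np.array([np.cos(a),np.sin(a),0]);xx=np.array([0,0,-1.]);T=np.c_[xx,np.cross(ax,xx),ax]
        print('%.3f'%phi,(M.T@(P-s['position'])*100).round(2).tolist(),R.from_matrix(M.T@T).as_rotvec().round(3).tolist())
if __name__=='__main__':
    a,b,n,off,z=map(float,sys.argv[1:6]); rows(np.linspace(a,b,int(n)),off,z)
E
python3 arc.py 0.08 0.4 9 18 21
```

```text
t 11.30 clampTCP [ -9.8 156.9] z 23.0 toolz ang in clamp 3.149 tilt [-0.005  0.002 -1.   ] Fc [-0.  -0.1] Fz 0.5 w -0.000 q [-0.11  0.72 -0.21  1.86  0.24  0.6  -1.9 ]
r 96.1 ang of TCP -0.159 => phi(off) 0.029
0.080 [0.2, -0.13, 0.49] [-0.073, 0.005, 0.003]
0.120 [0.21, -0.16, 0.87] [-0.113, 0.005, 0.003]
0.160 [0.21, -0.18, 1.26] [-0.153, 0.004, 0.003]
0.200 [0.21, -0.19, 1.64] [-0.193, 0.004, 0.003]
0.240 [0.21, -0.18, 2.03] [-0.233, 0.004, 0.003]
0.280 [0.21, -0.15, 2.42] [-0.273, 0.004, 0.003]
0.320 [0.22, -0.11, 2.8] [-0.313, 0.004, 0.003]
0.360 [0.22, -0.06, 3.18] [-0.353, 0.004, 0.004]
0.400 [0.22, 0.01, 3.56] [-0.393, 0.004, 0.004]
```

>>> step_arm(targets=[[[0, -0.1, 0.3, -0.05, 0, 0, 0], [0, -0.1, 0.6, -0.08, 0, 0, 0], [0, -0.2, 0.9, -0.11, 0, 0, 0], [0, -0.2, 1.25, -0.15, 0, 0, 0], [0, -0.2, 1.6, -0.19, 0, 0, 0]]])

```text
clock: 11.8
position: [0.5495, 0.0912, 0.0233]
tool_rot: [-0.873, 1.566, 2.604]
force: [4.3, 1.4, 0.2]
grip_width: 0.0002
```

```bash
python3 arc.py 0.22 0.58 10 18 23
python3 -c "
from h import *
im=eyes.grab_frame('scene')[:,:,::-1][130:250,250:410];cv2.imwrite('pics/s13.png',cv2.resize(im,(800,600),interpolation=cv2.INTER_CUBIC))"
```

```text
t 11.80 clampTCP [-25.6 159.1] z 23.3 toolz ang in clamp 3.342 tilt [-0.004  0.003 -1.   ] Fc [4.4 0.8] Fz 0.2 w 0.000 q [-0.08  0.7  -0.26  1.9   0.3   0.58 -1.77]
r 97.1 ang of TCP 0.007 => phi(off) 0.193
0.220 [0.03, -0.01, 0.26] [-0.02, 0.003, 0.004]
0.260 [0.03, -0.06, 0.64] [-0.06, 0.003, 0.004]
0.300 [0.03, -0.1, 1.02] [-0.1, 0.003, 0.004]
0.340 [0.03, -0.13, 1.41] [-0.14, 0.003, 0.004]
0.380 [0.04, -0.14, 1.8] [-0.18, 0.003, 0.004]
0.420 [0.04, -0.14, 2.18] [-0.22, 0.003, 0.004]
0.460 [0.04, -0.12, 2.57] [-0.26, 0.003, 0.004]
0.500 [0.04, -0.08, 2.95] [-0.3, 0.003, 0.004]
0.540 [0.04, -0.03, 3.34] [-0.34, 0.003, 0.004]
0.580 [0.04, 0.04, 3.72] [-0.38, 0.002, 0.004]
```

View pics/s13.png

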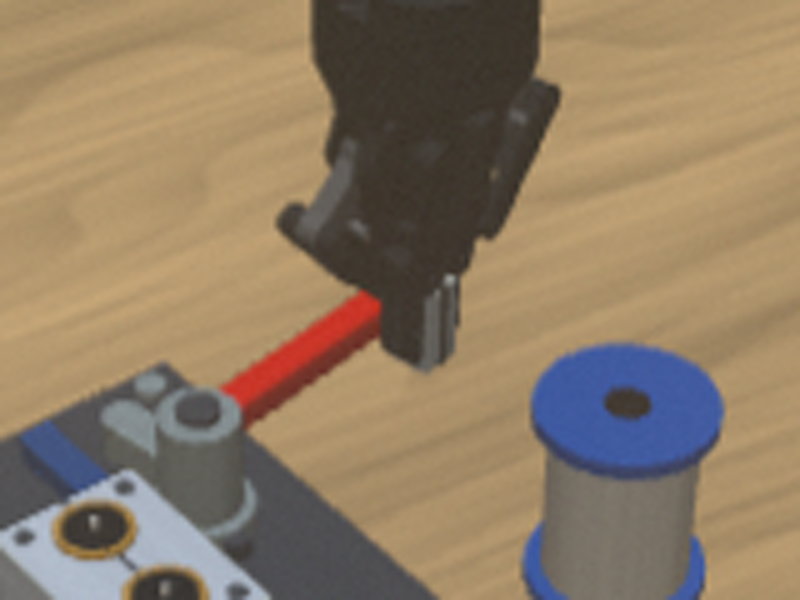

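The lever is turning, about 4.4 N at the handle as expected. I continue the arc.

>>> step_arm(targets=[[[0, 0, 0.3, -0.02, 0, 0, 0], [0, -0.1, 0.65, -0.06, 0, 0, 0], [0, -0.1, 1.0, -0.1, 0, 0, 0], [0, -0.1, 1.4, -0.14, 0, 0, 0], [0, -0.1, 1.8, -0.18, 0, 0, 0], [0, -0.1, 2.2, -0.22, 0, 0, 0], [0, -0.1, 2.6, -0.26, 0, 0, 0], [0, -0.1, 2.95, -0.3, 0, 0, 0], [0, 0, 3.35, -0.34, 0, 0, 0], [0, 0, 3.7, -0.38, 0, 0, 0]]])

```text
clock: 12.85
position: [0.5137, 0.0788, 0.0234]
tool_rot: [-1.192, 1.565, 2.671]
force: [5.6, 0.5, -1.1]
grip_width: -0.0002
```

```bash
python3 arc.py 0.62 0.98 10 18 23
```

```text
t 12.85 clampTCP [-62.8 151.6] z 23.4 toolz ang in clamp 3.728 tilt [-0.005  0.002 -1.   ] Fc [ 5.6 -0.3] Fz -1.1 w -0.000 q [-0.    0.68 -0.35  1.99  0.42  0.55 -1.5 ]
r 97.2 ang of TCP 0.399 => phi(off) 0.585
0.620 [0.04, -0.0, 0.33] [-0.034, 0.002, 0.005]
0.660 [0.04, -0.05, 0.71] [-0.074, 0.002, 0.005]
0.700 [0.04, -0.09, 1.1] [-0.114, 0.002, 0.005]
0.740 [0.04, -0.11, 1.49] [-0.154, 0.002, 0.005]
0.780 [0.04, -0.12, 1.87] [-0.194, 0.002, 0.005]
0.820 [0.04, -0.11, 2.26] [-0.234, 0.001, 0.005]
0.860 [0.04, -0.08, 2.65] [-0.274, 0.001, 0.005]
0.900 [0.04, -0.04, 3.03] [-0.314, 0.001, 0.005]
0.940 [0.04, 0.02, 3.41] [-0.354, 0.001, 0.005]
0.980 [0.05, 0.09, 3.79] [-0.394, 0.001, 0.005]
```

>>> step_arm(targets=[[[0, 0, 0.35, -0.03, 0, 0, 0], [0, -0.1, 0.7, -0.07, 0, 0, 0], [0, -0.1, 1.1, -0.11, 0, 0, 0], [0, -0.1, 1.5, -0.15, 0, 0, 0], [0, -0.1, 1.9, -0.19, 0, 0, 0], [0, -0.1, 2.25, -0.23, 0, 0, 0], [0, -0.1, 2.65, -0.27, 0, 0, 0], [0, 0, 3.0, -0.31, 0, 0, 0], [0, 0, 3.4, -0.35, 0, 0, 0], [0, 0.1, 3.8, -0.39, 0, 0, 0]]])

```text
clock: 13.85
position: [0.4854, 0.053, 0.0234]
tool_rot: [-1.591, 1.565, 2.665]
force: [1.2, 4.8, -0.1]
grip_width: 0.0
```

```bash
python3 arc.py 1.02 1.38 10 18 23
python3 -c "
from h import *
im=eyes.grab_frame('scene')[:,:,::-1][110:260,190:390];cv2.imwrite('pics/s14.png',cv2.resize(im,(800,600),interpolation=cv2.INTER_CUBIC))"
```

```text
t 13.85 clampTCP [-94.3 129.9] z 23.4 toolz ang in clamp 4.121 tilt [-0.005  0.003 -1.   ] Fc [1.9 4.6] Fz -0.1 w 0.000 q [ 0.11  0.66 -0.45  2.07  0.54  0.53 -1.19]
r 97.0 ang of TCP 0.796 => phi(off) 0.982
1.020 [0.04, -0.03, 0.36] [-0.041, -0.0, 0.006]
1.060 [0.04, -0.07, 0.74] [-0.081, -0.0, 0.006]
1.100 [0.04, -0.11, 1.13] [-0.121, -0.0, 0.006]
1.140 [0.04, -0.13, 1.51] [-0.161, -0.001, 0.006]
1.180 [0.04, -0.13, 1.9] [-0.201, -0.001, 0.006]
1.220 [0.04, -0.12, 2.29] [-0.241, -0.001, 0.006]
1.260 [0.04, -0.09, 2.67] [-0.281, -0.001, 0.006]
1.300 [0.04, -0.04, 3.06] [-0.321, -0.001, 0.006]
1.340 [0.04, 0.02, 3.44] [-0.361, -0.001, 0.006]
1.380 [0.04, 0.09, 3.82] [-0.401, -0.001, 0.006]
```

View pics/s14.png

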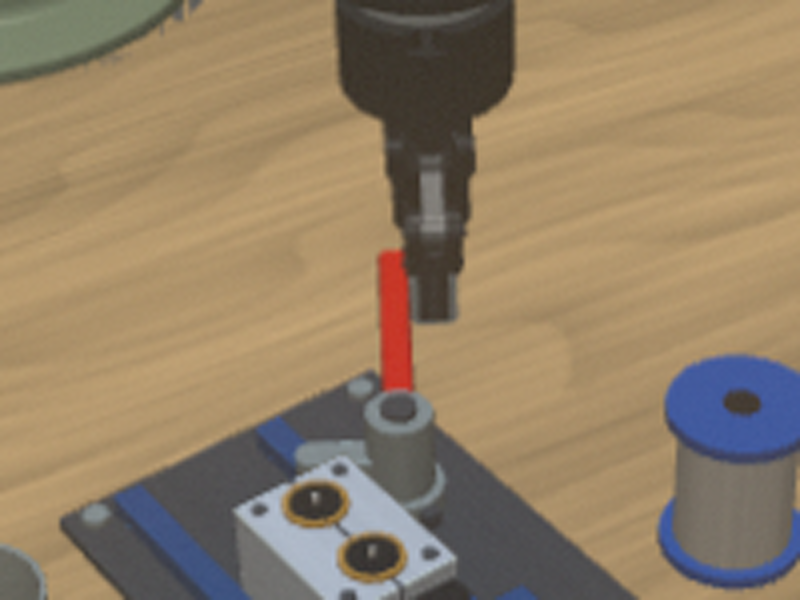

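The lever is near 0.97 rad and the nose is swinging in behind the mould without blocking. I continue.

>>> step_arm(targets=[[[0, 0, 0.35, -0.04, 0, 0, 0], [0, -0.1, 0.75, -0.08, 0, 0, 0], [0, -0.1, 1.1, -0.12, 0, 0, 0], [0, -0.1, 1.5, -0.16, 0, 0, 0], [0, -0.1, 1.9, -0.2, 0, 0, 0], [0, -0.1, 2.3, -0.24, 0, 0, 0], [0, -0.1, 2.65, -0.28, 0, 0, 0], [0, 0, 3.0, -0.32, 0, 0, 0]]])

```text
clock: 14.7
position: [0.471, 0.0255, 0.0233]
tool_rot: [-1.77, 1.564, 2.811]
force: [-2.0, 5.2, 1.9]
grip_width: -0.0001
```

```bash
python3 arc.py 1.34 1.6 8 18 23
```

```text
t 14.70 clampTCP [-112.2  104.6] z 23.3 toolz ang in clamp 4.445 tilt [-0.007  0.002 -1.   ] Fc [-1.3  5.4] Fz 1.9 w -0.000 q [ 0.22  0.66 -0.53  2.1   0.64  0.54 -0.91]
r 97.0 ang of TCP 1.117 => phi(off) 1.303
1.340 [0.03, -0.02, 0.35] [-0.036, -0.002, 0.007]
1.377 [0.03, -0.07, 0.71] [-0.073, -0.002, 0.007]
1.414 [0.03, -0.11, 1.06] [-0.111, -0.002, 0.007]
1.451 [0.03, -0.13, 1.42] [-0.148, -0.002, 0.007]
1.489 [0.03, -0.13, 1.78] [-0.185, -0.002, 0.007]
1.526 [0.03, -0.13, 2.14] [-0.222, -0.002, 0.007]
1.563 [0.03, -0.11, 2.5] [-0.259, -0.002, 0.007]
1.600 [0.02, -0.08, 2.86] [-0.296, -0.002, 0.007]
```

>>> step_arm(targets=[[[0, 0, 0.3, -0.03, 0, 0, 0], [0, -0.1, 0.6, -0.06, 0, 0, 0], [0, -0.1, 0.9, -0.09, 0, 0, 0], [0, -0.1, 1.2, -0.12, 0, 0, 0], [0, -0.1, 1.5, -0.15, 0, 0, 0], [0, -0.1, 1.7, -0.18, 0, 0, 0]]])

```text
clock: 15.3
position: [0.467, 0.0086, 0.0231]
tool_rot: [-1.869, 1.563, 2.894]
force: [-1.7, 4.7, 2.6]
grip_width: 0.0001
```

```bash
python3 arc.py 1.5 1.64 4 18 23
```

```text
t 15.30 clampTCP [-118.4   88.3] z 23.1 toolz ang in clamp 4.627 tilt [-0.008  0.002 -1.   ] Fc [-1.   4.8] Fz 2.6 w 0.000 q [ 0.29  0.67 -0.57  2.11  0.68  0.56 -0.73]
r 97.1 ang of TCP 1.296 => phi(off) 1.483
1.500 [0.01, 0.01, 0.17] [-0.014, -0.002, 0.008]
1.547 [0.01, -0.06, 0.61] [-0.061, -0.003, 0.008]
1.593 [0.01, -0.1, 1.06] [-0.108, -0.003, 0.008]
1.640 [0.01, -0.13, 1.51] [-0.154, -0.003, 0.008]
```

Now slow steps up to the end stop, watching the force.

>>> step_arm(targets=[[[0, 0, 0.15, -0.01, 0, 0, 0], [0, 0, 0.3, -0.03, 0, 0, 0], [0, 0, 0.45, -0.045, 0, 0, 0]]])

```text
clock: 15.6
position: [0.4665, 0.0042, 0.023]
tool_rot: [-1.888, 1.561, 2.921]
force: [-5.3, 6.9, 3.7]
grip_width: -0.0
```

>>> step_arm(targets=[[[0, 0, 0.1, -0.01, 0, 0, 0], [0, 0, 0.2, -0.02, 0, 0, 0]]])

```text
clock: 15.8
position: [0.4662, 0.0025, 0.0229]
tool_rot: [-1.926, 1.561, 2.904]
force: [-2.9, 6.5, 3.2]
grip_width: 0.0001
```

>>> step_arm(targets=[[[0, 0, 0.1, -0.01, 0, 0, 0], [0, 0, 0.2, -0.02, 0, 0, 0]]])

```text
clock: 16.0
position: [0.466, 0.002, 0.0229]
tool_rot: [-2.106, 1.56, 2.746]
force: [-5.4, 17.9, 4.9]
grip_width: -0.0001
```

```bash
python3 arc.py 1.55 1.6 2 18 23
```

```text
t 16.00 clampTCP [-120.4   81.9] z 22.9 toolz ang in clamp 4.717 tilt [-0.01   0.004 -1.   ] Fc [-2.9 18.4] Fz 4.9 w -0.000 q [ 0.33  0.68 -0.6   2.11  0.7   0.57 -0.64]
r 97.4 ang of TCP 1.365 => phi(off) 1.551
1.550 [-0.01, 0.07, -0.01] [0.025, -0.006, 0.01]
1.600 [-0.01, -0.02, 0.47] [-0.025, -0.006, 0.009]
```

End stop: the force jumped to about 18 N. I hold it there.

>>> step_arm(targets=[[[0, 0, 0.14, 0, 0, 0, 0], [0, 0, 0.14, 0, 0, 0, 0]]])

```text
clock: 16.2
position: [0.4659, 0.0021, 0.0229]
tool_rot: [-2.259, 1.559, 2.595]
force: [-3.4, 14.1, 4.2]
grip_width: -0.0
```

>>> step_arm(targets=[[[0, 0, 0.18, 0, 0, 0, 0], [0, 0, 0.18, 0, 0, 0, 0]]])

```text
clock: 16.4
position: [0.4659, 0.0021, 0.023]
tool_rot: [-2.411, 1.557, 2.444]
force: [-3.5, 15.5, 2.9]
grip_width: 0.0002
```

>>> step_arm(targets=[[[0, 0, 0.18, 0, 0, 0, 0], [0, 0, 0.18, 0, 0, 0, 0], [0, 0, 0.18, 0, 0, 0, 0], [0, 0, 0.18, 0, 0, 0, 0]]])

```text
clock: 16.8
position: [0.4659, 0.0022, 0.023]
tool_rot: [-2.529, 1.556, 2.329]
force: [-2.6, 15.7, 2.5]
grip_width: -0.0001
```

```bash
python3 arc.py 1.55 1.6 2 18 23
```

```text
t 16.80 clampTCP [-120.4   82.1] z 23.0 toolz ang in clamp 4.723 tilt [-0.01   0.011 -1.   ] Fc [-0.5 15.9] Fz 2.5 w -0.000 q [ 0.33  0.68 -0.61  2.11  0.7   0.57 -0.63]
r 97.5 ang of TCP 1.363 => phi(off) 1.549
1.550 [-0.0, 0.08, 0.02] [0.031, -0.012, 0.009]
1.600 [-0.01, -0.01, 0.49] [-0.019, -0.012, 0.009]
```

>>> step_arm(targets=[[[0, 0, 0.21, 0, 0, 0, 0], [0, 0, 0.21, 0, 0, 0, 0], [0, 0, 0.21, 0, 0, 0, 0], [0, 0, 0.21, 0, 0, 0, 0], [0, 0, 0.21, 0, 0, 0, 0], [0, 0, 0.21, 0, 0, 0, 0], [0, 0, 0.21, 0, 0, 0, 0]]])

```text
clock: 17.5
position: [0.4659, 0.0022, 0.023]
tool_rot: [-2.633, 1.554, 2.227]
force: [-3.7, 16.7, 2.5]
grip_width: 0.0
```

```bash
python3 -c "
from h import *
state()
cv2.imwrite('pics/w15.png',eyes.grab_frame('wrist')[:,:,::-1])
im=eyes.grab_frame('scene')[:,:,::-1][110:260,190:390];cv2.imwrite('pics/s15.png',cv2.resize(im,(800,600),interpolation=cv2.INTER_CUBIC))"
```

```text
t 17.50 clampTCP [-120.4   82.2] z 23.0 toolz ang in clamp 4.725 tilt [-0.01   0.013 -1.   ] Fc [-1.4 17. ] Fz 2.5 w 0.000 q [ 0.34  0.68 -0.61  2.11  0.7   0.57 -0.63]
```

View pics/s15.png

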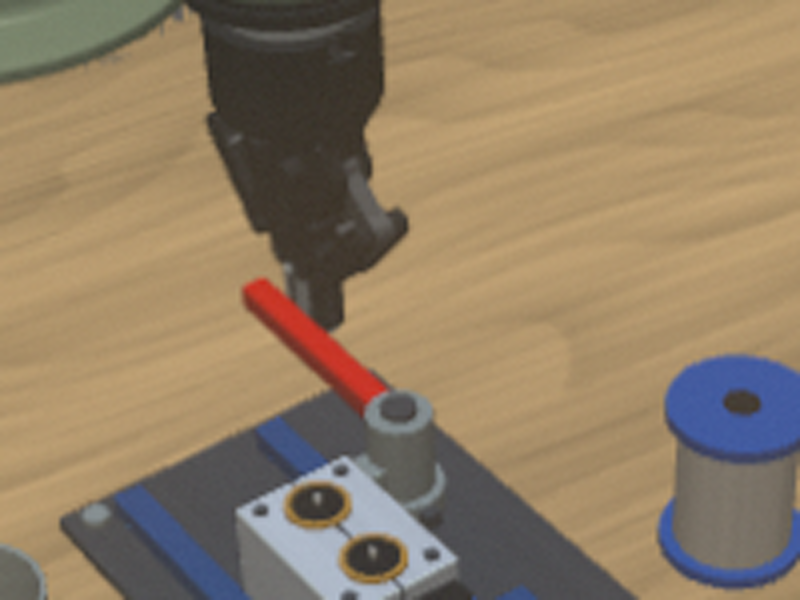

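Held at about 16–17 N for over a second. 17 N exceeds friction plus nose drag (about 9 N), so this is the solid stop. Now I let go and inspect.

>>> step_arm(targets=[[[0, 0, -1, 0, 0, 0, 0], [0, 0, -2.5, 0, 0, 0, 0], [-3, 0, -3.5, 0, 0, 0, 0], [-7, 0, -3.5, 0, 0, 0, 0], [-11, 0, -3.5, 0, 0, 0, 0], [-14, 0, -3.5, 0, 0, 0, 0], [-14, 0, -3.5, 0, 0, 0, 0]]])

```text
clock: 18.3
position: [0.4635, 0.0346, 0.1666]
tool_rot: [-2.826, 1.557, 2.033]
force: [1.3, 0.3, -1.6]
grip_width: 0.0001
```

```bash
python3 -c "
from h import *
state()
cv2.imwrite('pics/top16.png',eyes.grab_frame('top')[:,:,::-1])
im=eyes.grab_frame('scene')[:,:,::-1][110:350,150:410];cv2.imwrite('pics/s16.png',cv2.resize(im,(650,600),interpolation=cv2.INTER_CUBIC))"
```

```text
t 18.30 clampTCP [-118.4  114.6] z 166.6 toolz ang in clamp 4.724 tilt [-0.006  0.012 -1.   ] Fc [1.3 0.1] Fz -1.6 w 0.000 q [ 0.45  0.45 -0.82  2.03  0.42  0.85 -0.46]
```

View pics/top16.png

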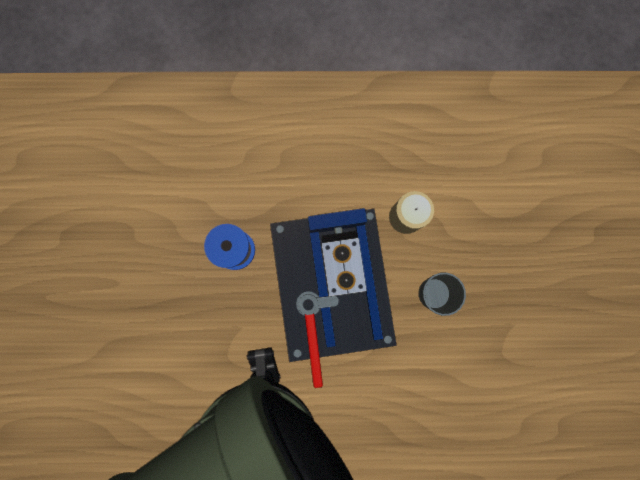

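View pics/s16.png

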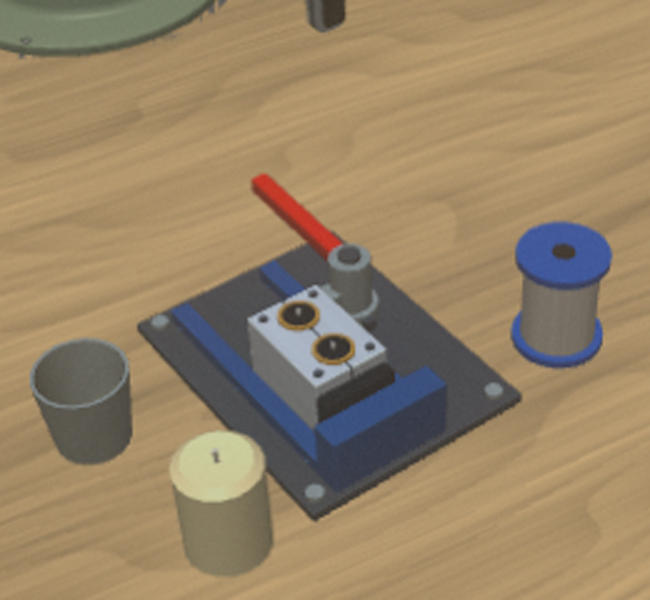

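The top view shows the handle pointing back from the hub (308,303) to (318,386). The nose is across behind the mould, which rests on the pad, and the bystanders are where they were. Final numbers follow.

```bash
python3 -c "
from h import *
im=cv2.imread('pics/top16.png');hsv=cv2.cvtColor(im,cv2.COLOR_BGR2HSV)
inc=lambda P:((P[:,:2]-t0)@Rm*1000)
red=cv2.inRange(hsv,(0,150,80),(8,255,255))|cv2.inRange(hsv,(172,150,80),(180,255,255))
ys,xs=np.nonzero(red);P=inc(onplane('top',np.c_[xs,ys],.059));
l=cv2.fitLine(P.astype(np.float32),cv2.DIST_HUBER,0,.01,.01).ravel();d=l[:2]*(-1 if l[0]>0 else 1)
print('lever ang rel +y',np.arctan2(-d[0],d[1]),'pt',l[2:])
im0=cv2.imread('pics/top0.png');hsv0=cv2.cvtColor(im0,cv2.COLOR_BGR2HSV);r0=cv2.inRange(hsv0,(0,150,80),(8,255,255))|cv2.inRange(hsv0,(172,150,80),(180,255,255))
ys,xs=np.nonzero(r0);P=inc(onplane('top',np.c_[xs,ys],.059));l=cv2.fitLine(P.astype(np.float32),cv2.DIST_HUBER,0,.01,.01).ravel();d=l[:2]*(-1 if l[1]<0 else 1);print('start',np.arctan2(-d[0],d[1]))
for nm,h in(('0',hsv0),('16',hsv)):
  w=cv2.inRange(h,(0,0,150),(180,60,255));w[:,:315]=0;w[:,385:]=0;w[:230 if nm=='16' else 260]=0;w[345:]=0
  w=cv2.morphologyEx(w,cv2.MORPH_CLOSE,np.ones((9,9)));cs,_=cv2.findContours(w,cv2.RETR_EXTERNAL,cv2.CHAIN_APPROX_NONE)
  r=cv2.minAreaRect(max(cs,key=cv2.contourArea));print(nm,'mould',inc(onplane('top',[r[0]],.058)).round(1),r)
for (a,b,c,e) in((190,210,270,280),(385,180,450,240),(410,265,475,325)): print('diff',cv2.absdiff(im[b:e,a:c],im0[b:e,a:c]).mean().round(2))
z=cv2.resize(im[200:350,280:400],(480,600),interpolation=cv2.INTER_CUBIC);cv2.imwrite('pics/z16.png',z)
"
```

```text
lever ang rel +y 1.5515429 pt [-92.52263  63.29854]
start 0.029147698
0 mould [[-33.8   0.9]] ((350.025390625, 304.1727600097656), (54.06556701660156, 37.18826675415039), 81.63410949707031)
16 mould [[22.1  1.9]] ((343.6600341796875, 266.6200256347656), (53.17443084716797, 37.05239486694336), 81.8698959350586)
diff 2.66
diff 2.77
diff 2.67
```

View pics/z16.png

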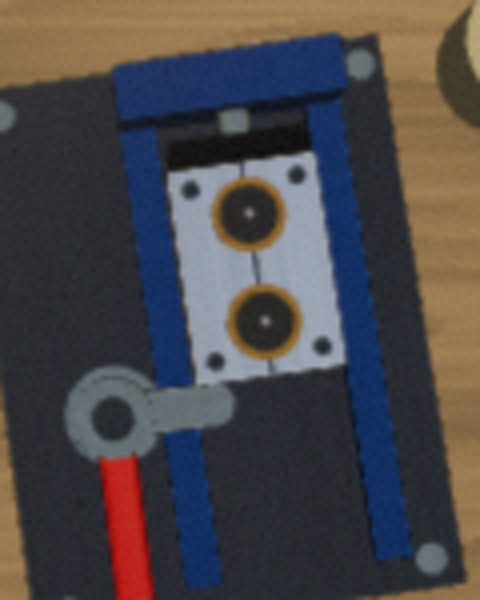

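```bash
python3 -c "
from h import *
state(); print(bot.job_done())"
```

```text
t 18.40 clampTCP [-119.9  114.4] z 163.7 toolz ang in clamp 4.724 tilt [-0.01   0.012 -1.   ] Fc [-0.   0.3] Fz -1.0 w -0.000 q [ 0.45  0.45 -0.82  2.03  0.42  0.85 -0.46]
the job is handed in; nothing more can be done
None
```

I pushed the mould home and closed the lever to its end stop. I leaned on it there with about 14–18 N for roughly 1.5 s, then let go and handed in at 18.4 s. The script gave no verdict.

**Mould:** along the channel the force rose from 3–5 N while sliding to about 13 N against the pad (about 16 N in total). That was while the lever was still near 0.03 rad. The last top picture puts the mould at clamp x ≈ 22.1 mm, about 2 mm into the pad.

**Lever:** friction and nose drag together come to about 9 N at the handle, so holding about 17 N means it was on the solid stop. The picture gives 1.55 rad in the clamp's frame. The stop itself may be set off by up to 0.045 rad, so the picture alone does not prove the 0.03 rad tolerance; I rely on the force there.

**Forces and surroundings:** no reading I took exceeded 20 N on the mould or the lever. I only read the force at the end of each move. The candle, spool and cup look unmoved between the first and last pictures, and the gripper ended clear with no force on it.

**What disagreed:**
- **Finger length:** the shut fingertips measured about 15 mm behind the TCP, not 22 mm ahead of it. My first approach therefore passed just above the mould without touching it. I corrected for this before pushing.
- **Wrist camera:** its positions were about 2 mm off from the top view, which is within the stated calibration.

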